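Pack the porcelain cups in the china chest

TASK

Swing the lid of the wooden china chest right open, then pack every white porcelain cup from the table upright in its compartments, one to each, in the order of the stud numbers on their floors from 1 up with none skipped, and shut the lid. The porcelain is thin: grip the cups with no more than 20 N and set them down, never drop them. Leave everything else on the table where it is.

Things in the scene. Friction and masses are not known exactly. Their poses are not given: they have to be found in the camera images.
- chest: Wooden china chest fixed on the table, 356 (its x) by 244 (its y) by 108 mm high without lid, walls and floor 10 mm. Origin: centre of its underside; +x along its long side away from the robot; the hinge runs along its -y long side. Inside, 3 x 2 compartments about 105 x 109 mm, dividers 6 mm thick, their tops 50 mm above the table. Brass studs on each floor count its number 1 to 6 like a die.
- lid (a joint): Angle of the chest lid, rad: 0 shut, 1.57 upright, 1.92 stop. Flat panel 356 x 244 x 10 mm, 0.5 kg, on a stiff hinge: it stays where it is left and takes about 7 N at the handle to lift; may start ajar. Shut, its underside is 108 mm above the table.
- hinge (a point): Middle of the lid's hinge line, on the outer top edge of the chest's -y side, 108 mm above the table; the hinge axis is the chest's x.
- lid_bar (a point): Middle of the lid handle: round steel bar 14 mm thick, 120 mm long, parallel to the hinge, 230 mm from it along the lid, 54 mm out from the lid underside (44 mm off its outer face). Pinched from above, the gripper can keep pointing down while the lid turns. Lifting it turns the lid up and over towards the chest -y side.
- pocket1 (a point): Centre of the floor of compartment 1 (1 brass stud), 10 mm above the table; far end of the chest, hinge (-y) side.
- pocket2 (a point): Centre of the floor of compartment 2 (2 brass studs), 10 mm above the table; far end of the chest, handle (+y) side.
- pocket3 (a point): Centre of the floor of compartment 3 (3 brass studs), 10 mm above the table; middle of the chest, hinge (-y) side.
- pocket4 (a point): Centre of the floor of compartment 4 (4 brass studs), 10 mm above the table; middle of the chest, handle (+y) side.
- pocket5 (a point): Centre of the floor of compartment 5 (5 brass studs), 10 mm above the table; near end of the chest, hinge (-y) side.
- pocket6 (a point): Centre of the floor of compartment 6 (6 brass studs), 10 mm above the table; near end of the chest, handle (+y) side.
- cup1: White porcelain cup without handle, straight-sided, 60 mm diameter, 90 mm tall, 4 mm wall, about 0.18 kg, open top, standing upright. Origin: centre of its underside, z along its axis. All cups are alike; four to six are there (None = absent). Fragile: a grip of over 20 N a finger cracks it.
- cup2: White porcelain cup without handle, straight-sided, 60 mm diameter, 90 mm tall, 4 mm wall, about 0.18 kg, open top, standing upright. Origin: centre of its underside, z along its axis. All cups are alike; four to six are there (None = absent). Fragile: a grip of over 20 N a finger cracks it.
- cup3: White porcelain cup without handle, straight-sided, 60 mm diameter, 90 mm tall, 4 mm wall, about 0.18 kg, open top, standing upright. Origin: centre of its underside, z along its axis. All cups are alike; four to six are there (None = absent). Fragile: a grip of over 20 N a finger cracks it.
- cup4: White porcelain cup without handle, straight-sided, 60 mm diameter, 90 mm tall, 4 mm wall, about 0.18 kg, open top, standing upright. Origin: centre of its underside, z along its axis. All cups are alike; four to six are there (None = absent). Fragile: a grip of over 20 N a finger cracks it.
- cup5: White porcelain cup without handle, straight-sided, 60 mm diameter, 90 mm tall, 4 mm wall, about 0.18 kg, open top, standing upright. Origin: centre of its underside, z along its axis. All cups are alike; four to six are there (None = absent). Fragile: a grip of over 20 N a finger cracks it.
- cup6: White porcelain cup without handle, straight-sided, 60 mm diameter, 90 mm tall, 4 mm wall, about 0.18 kg, open top, standing upright. Origin: centre of its underside, z along its axis. All cups are alike; four to six are there (None = absent). Fragile: a grip of over 20 N a finger cracks it.
- jar: Green glass jar with a steel lid, 62 mm diameter, 115 mm tall, standing among the cups. Leave alone. Origin: its underside's centre.
- mug: Blue mug with a handle, 82 mm diameter, 90 mm tall. Leave alone. Origin: its underside's centre.
- bowl: Wooden bowl, 130 mm diameter, 70 mm tall. Leave alone. Origin: its underside's centre.
- candle: Red candle jar, 72 mm diameter, 185 mm tall. Leave alone. Origin: its underside's centre.
- brush: Brush, 200 mm long, lying flat. Leave alone. Origin: its middle.
- book: Blue book, 150 x 210 x 25 mm, lying flat. Leave alone. Origin: its underside's centre.
Mind the look-alikes: they are no part of the job. What is shaped like the cup3 but pink or yellow is not meant.

How it is judged:
On the way, in this order (a step that is already met when the one before it is completed fails the run):
1. the lid is swung right open, near upright or past it (over 1.5 rad) (value of joint lid above 1.5 rad), for 0.2 s.
2. a cup stands on the floor of compartment 1 (((distance between cup1 and pocket1 below 0.042 m and height (world z) of cup1 below 0.018 m) or (distance between cup2 and pocket1 below 0.042 m and height (world z) of cup2 below 0.018 m) or (distance between cup3 and pocket1 below 0.042 m and height (world z) of cup3 below 0.018 m) or (distance between cup4 and pocket1 below 0.042 m and height (world z) of cup4 below 0.018 m) or (distance between cup5 and pocket1 below 0.042 m and height (world z) of cup5 below 0.018 m) or (distance between cup6 and pocket1 below 0.042 m and height (world z) of cup6 below 0.018 m))), for 0.2 s.
3. a cup stands on the floor of compartment 2 (((distance between cup1 and pocket2 below 0.042 m and height (world z) of cup1 below 0.018 m) or (distance between cup2 and pocket2 below 0.042 m and height (world z) of cup2 below 0.018 m) or (distance between cup3 and pocket2 below 0.042 m and height (world z) of cup3 below 0.018 m) or (distance between cup4 and pocket2 below 0.042 m and height (world z) of cup4 below 0.018 m) or (distance between cup5 and pocket2 below 0.042 m and height (world z) of cup5 below 0.018 m) or (distance between cup6 and pocket2 below 0.042 m and height (world z) of cup6 below 0.018 m))), for 0.2 s.
4. a cup stands on the floor of compartment 3 (((distance between cup1 and pocket3 below 0.042 m and height (world z) of cup1 below 0.018 m) or (distance between cup2 and pocket3 below 0.042 m and height (world z) of cup2 below 0.018 m) or (distance between cup3 and pocket3 below 0.042 m and height (world z) of cup3 below 0.018 m) or (distance between cup4 and pocket3 below 0.042 m and height (world z) of cup4 below 0.018 m) or (distance between cup5 and pocket3 below 0.042 m and height (world z) of cup5 below 0.018 m) or (distance between cup6 and pocket3 below 0.042 m and height (world z) of cup6 below 0.018 m))), for 0.2 s.
5. a cup stands on the floor of compartment 4 (((distance between cup1 and pocket4 below 0.042 m and height (world z) of cup1 below 0.018 m) or (distance between cup2 and pocket4 below 0.042 m and height (world z) of cup2 below 0.018 m) or (distance between cup3 and pocket4 below 0.042 m and height (world z) of cup3 below 0.018 m) or (distance between cup4 and pocket4 below 0.042 m and height (world z) of cup4 below 0.018 m) or (distance between cup5 and pocket4 below 0.042 m and height (world z) of cup5 below 0.018 m) or (distance between cup6 and pocket4 below 0.042 m and height (world z) of cup6 below 0.018 m))), for 0.2 s.
6. a cup stands in compartment 5 while 6 is still empty; or, where there are only four cups, the lid is on its way down (((((distance between cup1 and pocket5 below 0.042 m and height (world z) of cup1 below 0.018 m) or (distance between cup2 and pocket5 below 0.042 m and height (world z) of cup2 below 0.018 m) or (distance between cup3 and pocket5 below 0.042 m and height (world z) of cup3 below 0.018 m) or (distance between cup4 and pocket5 below 0.042 m and height (world z) of cup4 below 0.018 m) or (distance between cup5 and pocket5 below 0.042 m and height (world z) of cup5 below 0.018 m) or (distance between cup6 and pocket5 below 0.042 m and height (world z) of cup6 below 0.018 m)) and not (distance between any of cup1, cup2, cup3, cup4, cup5, cup6 and pocket6 below 0.042 m)) or value of joint lid below 1.2 rad)), for 0.05 s.
7. the lid is shut (value of joint lid below 0.03 rad), for 0.2 s.
At the end, for the whole second after the job is handed in: The lid is shut (under 0.03 rad); every cup present stands upright (within 0.15 rad) at rest on the floor of a compartment, within 42 mm of its centre, one to a compartment, in compartments 1 to n for n cups (value of joint lid below 0.03 rad and height (world z) of each of cup1, cup2, cup3, cup4, cup5, cup6 below 0.018 m and angle between each of cup1, cup2, cup3, cup4, cup5, cup6's own z axis and vertical below 0.15 rad and linear speed of each of cup1, cup2, cup3, cup4, cup5, cup6 below 0.03 m/s and (distance between cup1 and pocket1 below 0.042 m or distance between cup1 and pocket2 below 0.042 m or distance between cup1 and pocket3 below 0.042 m or distance between cup1 and pocket4 below 0.042 m or distance between cup1 and pocket5 below 0.042 m or distance between cup1 and pocket6 below 0.042 m) and (distance between cup2 and pocket1 below 0.042 m or distance between cup2 and pocket2 below 0.042 m or distance between cup2 and pocket3 below 0.042 m or distance between cup2 and pocket4 below 0.042 m or distance between cup2 and pocket5 below 0.042 m or distance between cup2 and pocket6 below 0.042 m) and (distance between cup3 and pocket1 below 0.042 m or distance between cup3 and pocket2 below 0.042 m or distance between cup3 and pocket3 below 0.042 m or distance between cup3 and pocket4 below 0.042 m or distance between cup3 and pocket5 below 0.042 m or distance between cup3 and pocket6 below 0.042 m) and (distance between cup4 and pocket1 below 0.042 m or distance between cup4 and pocket2 below 0.042 m or distance between cup4 and pocket3 below 0.042 m or distance between cup4 and pocket4 below 0.042 m or distance between cup4 and pocket5 below 0.042 m or distance between cup4 and pocket6 below 0.042 m) and (distance between cup5 and pocket1 below 0.042 m or distance between cup5 and pocket2 below 0.042 m or distance between cup5 and pocket3 below 0.042 m or distance between cup5 and pocket4 below 0.042 m or distance between cup5 and pocket5 below 0.042 m or distance between cup5 and pocket6 below 0.042 m) and (distance between cup6 and pocket1 below 0.042 m or distance between cup6 and pocket2 below 0.042 m or distance between cup6 and pocket3 below 0.042 m or distance between cup6 and pocket4 below 0.042 m or distance between cup6 and pocket5 below 0.042 m or distance between cup6 and pocket6 below 0.042 m) and distance between any of cup1, cup2, cup3, cup4, cup5, cup6 and pocket1 below 0.042 m and distance between any of cup1, cup2, cup3, cup4, cup5, cup6 and pocket2 below 0.042 m and distance between any of cup1, cup2, cup3, cup4, cup5, cup6 and pocket3 below 0.042 m and distance between any of cup1, cup2, cup3, cup4, cup5, cup6 and pocket4 below 0.042 m and (distance between any of cup1, cup2, cup3, cup4, cup5, cup6 and pocket5 below 0.042 m or not (distance between any of cup1, cup2, cup3, cup4, cup5, cup6 and pocket6 below 0.042 m))); the robot touches nothing.
It fails at once if a cup is squeezed by more than 20 N a finger, with 3 N to spare (46 N over both fingers) (contact force between the fingers and cup1 above 46 N or contact force between the fingers and cup2 above 46 N or contact force between the fingers and cup3 above 46 N or contact force between the fingers and cup4 above 46 N or contact force between the fingers and cup5 above 46 N or contact force between the fingers and cup6 above 46 N).
It fails at once if a cup is dropped: it falls free of the fingers, from more than about 6 cm above what is below ((height (world z) of cup1 above 0.045 m and linear speed of cup1 above 0.6 m/s and contact force between the fingers and cup1 below 0.1 N) or (height (world z) of cup2 above 0.045 m and linear speed of cup2 above 0.6 m/s and contact force between the fingers and cup2 below 0.1 N) or (height (world z) of cup3 above 0.045 m and linear speed of cup3 above 0.6 m/s and contact force between the fingers and cup3 below 0.1 N) or (height (world z) of cup4 above 0.045 m and linear speed of cup4 above 0.6 m/s and contact force between the fingers and cup4 below 0.1 N) or (height (world z) of cup5 above 0.045 m and linear speed of cup5 above 0.6 m/s and contact force between the fingers and cup5 below 0.1 N) or (height (world z) of cup6 above 0.045 m and linear speed of cup6 above 0.6 m/s and contact force between the fingers and cup6 below 0.1 N)).
It fails at once if one of the other things on the table is moved more than 5 cm (distance of any of jar, mug, bowl, candle, brush, book from where it was at the start of the episode above 0.05 m).
Of cup1, cup2, cup3, cup4, cup5, cup6 only 4 to 6 are there at a start; the rules pass over those that are not, and their reading is None.
At some moment in a run one of cup1, cup2, cup3, cup4, cup5, cup6 may be knocked a few centimetres aside while the robot is not near it.
It also fails if it takes over 210 s, if anything falls off the work surface, if the arm or the gripper's body presses on something with over 40 N, if the wrist force passes 120 N, or if a joint passes its speed limit or range.

ROBOT

A 7-joint arm with a two-finger parallel gripper is mounted at the origin on the work surface. World frame = base frame: x ahead of the robot, y to its left, z up, the work surface at z = 0. Lengths are in m, angles in rad, forces in N, time in s.
With the tool pointing down it reaches from about 0.35 to 0.9 m from the base axis. Payload 8.1 kg.
Tool frame: the origin (TCP) lies midway between the tips of the shut fingers; the grasp point (between the pads) lies 19 mm behind it; z points along the fingers, x is the direction in which the jaws open and shut, and the axes are right-handed (so a half turn about z gives the same grasp; the last joint's range is limited). The gripper opens to 92 mm and grips with 3 to 60 N. Pads are 19 mm wide; open, the fingers measure 130 mm over their backs; the gripper's body (75 mm by 190 mm) begins 47 mm behind the grasp point.
Start: joints at [-1.434, 0.434, 0.025, 1.573, -0.012, 1.134, -0.075], TCP at [0.148, 0.607, 0.227] pointing down, gripper open.
Joint ranges: [-2.62, 2.62], [-0.44, 2.09], [-1.27, 1.32], [0.08, 2.57], [-1.32, 4.46], [0.12, 2], [-2.74, 2.74]. Speed limits (rad/s): [2.22, 2.22, 3.01, 3.01, 3.14, 3.14, 3.14].

INTERFACE

Orientations are given as a unit quaternion [w, x, y, z].
In Python, from station import monitor, optics, ticket, nets gives the robot as it stands.
- The arm moves only by the tool servo_tool, never from a script. Its argument "increments" is a list of rows, each an object with "rotation": the turn, a rotation vector about the tool's x, y, z scaled (see below), a list of three; "delta_pos": the shift along the tool's x, y, z scaled (see below), a list of three; "gripper": the opening in per cent of the stroke, from 0 (shut) to 100 (fully open). In form: [{"rotation": [ax, ay, az], "delta_pos": [tx, ty, tz], "gripper": gripper}, ...]. A call has 1 to 8 rows; each row is the pose to reach, as a shift and turn from the pose commanded when the call began, along the tool's axes at that moment; what a row does not reach only later rows make up. The controller multiplies each number of a shift by 100 mm and each number of a turn by 45 degrees. A row lasts 1/12 s, in which the tool goes at most 41.7 mm and 7.16 degrees, less where a joint would pass 70% of its speed; a pose out of reach is approached as far as the arm can. A call with a number of a shift or a turn outside -1 to 1 is refused whole. A call with a gripper value outside its range is refused whole. The fingers move at their own pace and stop on an object; "squeeze" is the grip in N (left out, the last holds). Time passes only in rows, so rows that repeat a pose let the fingers close. It gives the time, the measured TCP pose, the force and the opening at its end, in the units of the state.
- monitor.state(): the state, without advancing time (a new reading comes with each control period).
- optics.get_image(name): name is "scene" or "top" or "wrist"; returns (picture, depth): 400x640x3 uint8, blue, green, red; 400x640 float32, m along the optical axis (not along the pixel's ray), 0 where there is no reading.
- optics.camera_info(name): a dict with "vfov" (degrees; the focal length in pixels is half the picture's height over the tangent of half this angle, whatever the lens; pixels are square), "cx", "cy" (the principal point, pixels), "extrinsics" (4x4, takes a point from world to camera coordinates); the wrist camera has in their place "mount" (4x4, takes a point from camera to tool coordinates, whose origin is the TCP and whose axes are the tool frame's). Camera axes: x right, y up, looking along -z (the intrinsics and any distortion apply to the point x, -y, -z); pixel columns grow to the right and rows downward; lengths in m; the calibration is good to about 2 mm. A picture is of the moment at which its call begins: read the wrist's pose just before it. camera_info takes no time and is no camera call.
- ticket.hand_in(): hands the job in, once; it reports no verdict.
Trained networks look in the newest picture that a camera, given by its name, has taken for a name from the list of things; names that differ only in an ending like _2 or _b are one class to them, and where a whole thing is asked for, a point or a joint stands for the part that bears it (a point fixed in the world has none). Each returns a list of dicts, best first, with "score" (0 to 1); they miss things now and then, are a little off and sometimes report something else, mostly with a low value. They report only what shows in the picture. A call takes as long as a camera call. They do not tell look-alikes from the thing itself.
- nets.silhouettes(camera, name): "pixels" (400x640 bool, what is visible of it).
- nets.tip_of(camera, name): "xyz" ([x, y, z] in m, in world coordinates, good to about 4 mm: a listed point, or the origin of a listed thing).
The state is a dict: "time": time; "qpos": joint angles; "joint_velocities": joint speeds; "joint_torque": joint torques, N m; "position": TCP position; "tcp_rot": TCP orientation; "ft_force": force on the tool from outside, world axes, zero at the start; "wrist_torque": the same for the moment, N m; "grip_width": finger opening in m.
Only numpy, scipy, OpenCV 4.12 (cv2) and the standard library are available. Lean on these libraries where they do the work, as an engineer would, in place of code of your own. Each camera call takes 0.05 s, during which the arm holds its last target.

## Working session

There is one attempt and no reset: what is moved stays moved. The work goes in short steps, Python scripts to look and compute and a tool call to move; the robot and the scene stay as the last step left them, time stands still between calls to the robot, and variables do not carry over. Pictures are saved under pics/ and viewed, and the job is handed in when it is done.

Besides the shell and the picture viewer there is one more tool, called after "Emit:" in YAML: its name, and indented under it one key for each argument. servo_tool: Moves the arm, as the interface text tells. Its arguments: {"type":"object","properties":{"increments":{"type":"array","items":{"type":"object","properties":{"rotation":{"type":"array","items":{"type":"number"}},"delta_pos":{"type":"array","items":{"type":"number"}},"gripper":{"type":"number"}}}},"squeeze":{"type":"number"}},"required":["increments"]}

```bash
ls -la; mkdir -p pics
cat > h.py <<'E'
import numpy as np,cv2
from station import monitor,optics,ticket,nets
def K(c):
    i=optics.camera_info(c);f=200/np.tan(np.radians(i['vfov'])/2);return i,f
E
python3 - <<'E'
from h import *
print(monitor.state())
for c in ['scene','top','wrist']:
    i=optics.camera_info(c);print(c,i)
    im,d=optics.get_image(c);cv2.imwrite(f'pics/{c}0.png',im);np.save(f'{c}0.npy',d)
E
```

```text
total 12
drwxr-xr-x  3 agent agent 4096 Dec  6 20:25 .
drwxr-xr-x 23 root  root  4096 Dec  6 20:25 ..
drwxr-xr-x  2 agent agent 4096 Dec  6 20:25 pics
{'time': 0.0, 'qpos': array([-1.43361498,  0.4351964 ,  0.02496209,  1.57410329, -0.01161166,
        1.13398312, -0.0750582 ]), 'joint_velocities': array([-9.33103950e-04, -2.31354121e-03, -4.74313125e-04,  1.60786674e-03,
        1.13005201e-03,  2.42753422e-05,  6.34748965e-04]), 'joint_torque': array([ 8.70818349e-04, -6.67853236e+01,  9.85439345e-01, -3.14458001e+01,
       -6.04481692e-02,  4.28103260e-02,  1.65922324e-04]), 'position': array([0.14835592, 0.60661192, 0.22595895]), 'tcp_rot': array([ 5.24592548e-04,  7.86610441e-01,  6.17449122e-01, -5.67142352e-04]), 'ft_force': array([-0.65338519,  0.38136369,  0.35271223]), 'wrist_torque': array([ 0.01494775,  0.02003334, -0.00561167]), 'grip_width': 0.09206175107545997}
scene {'vfov': 43.4149560093508, 'cx': 318.5879356799478, 'cy': 200.81745449838098, 'extrinsics': array([[ 0.712436  ,  0.70172888, -0.00339365, -0.38217591],
       [-0.42205434,  0.43234772,  0.79683473,  0.1
[... 213 characters left out ...]
56, 'extrinsics': array([[ 0.00593329, -0.99987114,  0.01491644, -0.04273127],
       [ 0.98710265,  0.00824262,  0.15987627, -0.54429522],
       [-0.15997862,  0.01377547,  0.98702436, -1.70895909],
       [ 0.        ,  0.        ,  0.        ,  1.        ]])}
wrist {'vfov': 63.97050110831083, 'cx': 326.30545111766685, 'cy': 201.37067975173306, 'mount': array([[ 9.99998554e-01,  1.54820471e-03,  7.03249876e-04,
         6.08898350e-04],
       [ 1.68968361e-03, -9.51156819e-01, -3.08703499e-01,
        -8.36519384e-02],
       [ 1.90964703e-04,  3.08704241e-01, -9.51158060e-01,
        -1.57473223e-01],
       [ 0.00000000e+00,  0.00000000e+00,  0.00000000e+00,
         1.00000000e+00]])}
```

View pics/scene0.png

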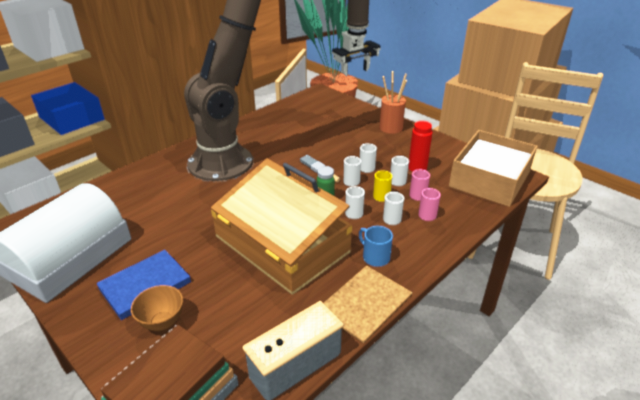

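View pics/top0.png

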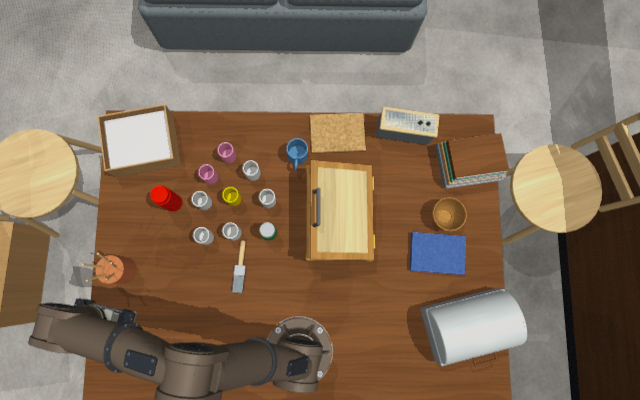

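View pics/wrist0.png

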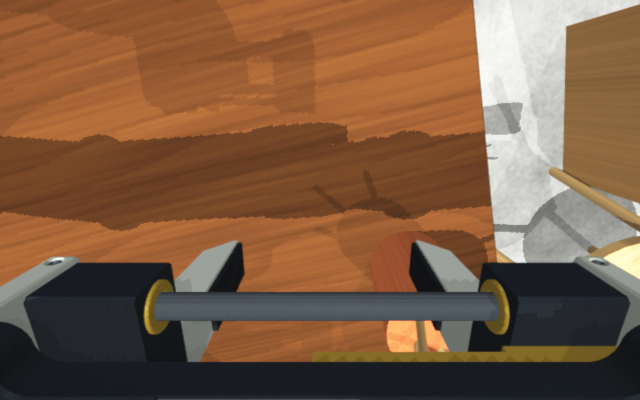

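Run:
```python
from h import *
np.set_printoptions(precision=4,suppress=True)
for c in ['top','scene']:
    for n in ['chest','lid_bar','hinge','pocket1','cup1','jar','mug','candle','lid']:
        try:
            r=nets.tip_of(c,n)
            for q in r: print(c,n,round(q['score'],2),np.array(q['xyz']))
        except Exception as e: print(c,n,e)
print(monitor.state()['time'])
```

```text
top chest 0.81 [ 0.5142 -0.1478  0.0008]
top lid_bar 0.96 [ 0.5193 -0.0664  0.2235]
top hinge 0.94 [ 0.5171 -0.2674  0.1067]
top hinge 0.43 [ 0.5178 -0.1468  0.0054]
top pocket1 0.94 [ 0.5169 -0.0905  0.0105]
top pocket1 0.71 [ 0.4051 -0.0897  0.008 ]
top cup1 0.83 [0.4486 0.2584 0.0013]
top cup1 0.81 [ 0.6863  0.1896 -0.0025]
top cup1 0.72 [0.6711 0.3625 0.0001]
top cup1 0.72 [0.5845 0.265  0.0002]
top cup1 0.71 [0.5701 0.3773 0.0054]
top cup1 0.7 [0.7599 0.2886 0.0026]
top cup1 0.57 [0.4297 0.3681 0.0026]
top cup1 0.52 [0.5772 0.1237 0.0009]
top jar 0.74 [ 0.4448  0.1175 -0.0009]
top jar 0.54 [ 0.5175 -0.2669  0.1042]
top mug 0.55 [0.766  0.0155 0.0003]
top candle 0.59 [0.5707 0.5034 0.0003]
top candle 0.57 [ 0.5182 -0.5717  0.0005]
top lid it knows: book, bowl, brush, candle, chest, cup, hinge, jar, lid_bar, mug, pocket
scene chest 0.93 [ 0.5149 -0.1451  0.001 ]
scene lid_bar 0.69 [ 0.5122 -0.1495 -0.0015]
scene lid_bar 0.55 [ 0.5172 -0.0674  0.229 ]
scene hinge 0.94 [ 0.5219 -0.2725  0.1031]
scene hinge 0.38 [ 0.4473  0.1227 -0.0007]
scene pocket1 0.72 [ 0.6276 -0.2064  0.0055]
scene pocket1 0.72 [ 0.6301 -0.0895  0.014 ]
scene cup1 0.98 [ 0.4505  0.2592 -0.0021]
scene cup1 0.96 [ 0.431   0.3666 -0.0015]
scene cup1 0.96 [0.5836 0.2674 0.0035]
scene cup1 0.85 [0.6938 0.1894 0.0008]
scene cup1 0.7 [0.7581 0.2874 0.0011]
scene cup1 0.69 [ 0.5822  0.1262 -0.0011]
scene cup1 0.56 [0.5683 0.3805 0.0029]
scene cup1 0.18 [ 0.3198  0.2292 -0.0065]
scene jar 0.86 [ 0.4481  0.122  -0.001 ]
scene mug 0.9 [ 0.7674  0.0109 -0.0001]
scene candle 0.64 [ 0.5653  0.4998 -0.0016]
scene candle 0.27 [ 0.5142 -0.1474 -0.0029]
scene lid it knows: book, bowl, brush, candle, chest, cup, hinge, jar, lid_bar, mug, pocket
0.95
```

Emit:
servo_tool:
  increments:
    - {"rotation":[0,0,-0.15],"delta_pos":[0,0,-0.4],"gripper":60}
    - {"rotation":[0,0,-0.305],"delta_pos":[-0.1,0.1,-0.8],"gripper":60}
    - {"rotation":[0,0,-0.305],"delta_pos":[-0.35,0.35,-1],"gripper":60}
    - {"rotation":[0,0,-0.305],"delta_pos":[-0.5,0.5,-1],"gripper":60}
    - {"rotation":[0,0,-0.305],"delta_pos":[-0.5,0.5,-1],"gripper":60}
  squeeze: 40

```text
time: 1.37
position: [0.1893, 0.544, 0.3293]
tcp_rot: [0.0, 0.709, 0.705, 0.002]
ft_force: [-0.5, 0.1, -0.6]
grip_width: 0.063
```

Run:
```python
from h import *
from scipy.spatial.transform import Rotation as R
s=monitor.state();q=s['tcp_rot'];print(s['time'],s['position'],R.from_quat([*q[1:],q[0]]).as_matrix().round(3),s['ft_force'],s['qpos'].round(2))
# point clouds from saved depth
for c in ['top','scene']:
    d=np.load(c+'0.npy');i,f=K(c);v,u=np.mgrid[:400,:640]
    P=np.stack([(u-i['cx'])/f*d,-(v-i['cy'])/f*d,-d],-1);E=i['extrinsics'];W=(P-E[:3,3])@E[:3,:3]
    np.save(c+'W.npy',W)
    ok=(d>0)&(W[...,0]>.3)&(W[...,0]<.73)&(W[...,1]<.02)&(W[...,1]>-.3)&(W[...,2]>.1)
    p=W[ok]
    # lid plane
    A=np.c_[p[:,:2],np.ones(len(p))];w=np.ones(len(p),bool)
    for k in range(8):
        s_=np.linalg.lstsq(A[w],p[w,2],rcond=None)[0];r=p[:,2]-A@s_;w=abs(r)<max(.004,.03/(k+1))
    print(c,len(p),w.sum(),s_, 'lid angle',np.arctan(np.hypot(s_[0],s_[1])),'yaw',np.arctan2(-s_[0],s_[1]))
    l=p[w];rect=cv2.minAreaRect(l[:,:2].astype(np.float32));print(rect)
    print('z table',np.median(W[(d>0)&(abs(W[...,0]-.5)<.03)&(abs(W[...,1]-.2)<.02)][:,2]))
```

```text
1.3667 [0.1893048  0.544044   0.32926608] [[ 0.006  1.     0.003]
 [ 1.    -0.006  0.003]
 [ 0.003  0.003 -1.   ]] [-0.5323369   0.08737534 -0.5939664 ] [-1.33  0.29 -0.    1.54  0.    1.31  0.23]
top 6387 4175 [-0.00032134  0.30502487  0.20204339] lid angle 0.29606052443322906 yaw 0.0010534955221838172
((0.5180877447128296, -0.15790629386901855), (0.3559974133968353, 0.23899129033088684), 0.047526828944683075)
z table -8.362337052252933e-05
scene 8379 6676 [-0.00063152  0.30738772  0.20116768] lid angle 0.2982212535733066 yaw 0.0020544721682625743
((0.5200402140617371, -0.15994572639465332), (0.3619266152381897, 0.24336157739162445), 0.16725507378578186)
z table 0.00013625610207870426
```

Emit:
servo_tool:
  increments:
    - {"rotation":[0,0,0],"delta_pos":[-0.33,0.18,0],"gripper":60}
    - {"rotation":[0,0,0],"delta_pos":[-0.67,0.36,0],"gripper":60}
    - {"rotation":[0,0,0],"delta_pos":[-1,0.54,0],"gripper":60}

```text
time: 1.62
position: [0.2391, 0.4456, 0.3262]
tcp_rot: [0.0, 0.707, 0.707, -0.0]
ft_force: [1.2, -0.3, -0.3]
grip_width: 0.0554
```

Emit:
servo_tool:
  increments:
    - {"rotation":[0,0,0],"delta_pos":[-0.33,0.18,0],"gripper":60}
    - {"rotation":[0,0,0],"delta_pos":[-0.67,0.36,0],"gripper":60}
    - {"rotation":[0,0,0],"delta_pos":[-1,0.54,0],"gripper":60}

```text
time: 1.87
position: [0.2933, 0.3451, 0.3265]
tcp_rot: [-0.0, 0.707, 0.707, -0.0]
ft_force: [1.3, 0.3, -0.7]
grip_width: 0.0551
```

Emit:
servo_tool:
  increments:
    - {"rotation":[0,0,0],"delta_pos":[-0.33,0.18,0],"gripper":60}
    - {"rotation":[0,0,0],"delta_pos":[-0.67,0.36,0],"gripper":60}
    - {"rotation":[0,0,0],"delta_pos":[-1,0.54,0],"gripper":60}

```text
time: 2.12
position: [0.3474, 0.2451, 0.3266]
tcp_rot: [-0.0, 0.707, 0.707, 0.0]
ft_force: [0.2, 0.1, 0.1]
grip_width: 0.055
```

Emit:
servo_tool:
  increments:
    - {"rotation":[0,0,0],"delta_pos":[-0.33,0.18,0],"gripper":60}
    - {"rotation":[0,0,0],"delta_pos":[-0.67,0.36,0],"gripper":60}
    - {"rotation":[0,0,0],"delta_pos":[-1,0.54,0],"gripper":60}

```text
time: 2.37
position: [0.4014, 0.145, 0.3267]
tcp_rot: [-0.0, 0.707, 0.707, 0.0]
ft_force: [1.2, -0.2, -0.1]
grip_width: 0.0553
```

Emit:
servo_tool:
  increments:
    - {"rotation":[0,0,0],"delta_pos":[-0.33,0.18,0],"gripper":60}
    - {"rotation":[0,0,0],"delta_pos":[-0.67,0.36,0],"gripper":60}
    - {"rotation":[0,0,0],"delta_pos":[-1,0.54,0],"gripper":60}

```text
time: 2.62
position: [0.4555, 0.045, 0.3268]
tcp_rot: [0.0, 0.707, 0.707, 0.0]
ft_force: [1.2, 0.3, -0.2]
grip_width: 0.0545
```

Run:
```python
from h import *
print(monitor.state()['position'])
im,d=optics.get_image('wrist');cv2.imwrite('pics/w1.png',im)
for n in ['lid_bar','hinge','chest']:
  for q in nets.tip_of('wrist',n): print(n,round(q['score'],2),np.round(q['xyz'],4))
```

```text
[0.45547351 0.04503419 0.32675843]
lid_bar 0.65 [ 0.5149 -0.0656  0.2297]
hinge 0.94 [ 0.5136 -0.2686  0.1089]
```

View pics/w1.png

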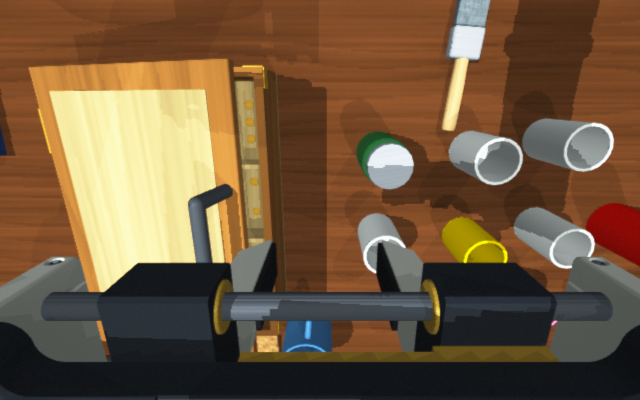

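Emit:
servo_tool:
  increments:
    - {"rotation":[0,0,0],"delta_pos":[-0.33,0.2,0],"gripper":50}
    - {"rotation":[0,0,0],"delta_pos":[-0.67,0.4,0],"gripper":50}
    - {"rotation":[0,0,0],"delta_pos":[-1,0.6,0],"gripper":50}

```text
time: 3.07
position: [0.5155, -0.0523, 0.3267]
tcp_rot: [-0.0, 0.705, 0.709, 0.0]
ft_force: [-0.4, 0.6, 0.1]
grip_width: 0.0464
```

Emit:
servo_tool:
  increments:
    - {"rotation":[0,0,0],"delta_pos":[-0.11,0.02,0.2],"gripper":50}
    - {"rotation":[0,0,0],"delta_pos":[-0.11,0.02,0.5],"gripper":50}
    - {"rotation":[0,0,0],"delta_pos":[-0.11,0.02,0.8],"gripper":50}
    - {"rotation":[0,0,0],"delta_pos":[-0.11,0.02,0.9],"gripper":50}
    - {"rotation":[0,0,0],"delta_pos":[-0.11,0.02,0.9],"gripper":50}

```text
time: 3.48
position: [0.5153, -0.0626, 0.2344]
tcp_rot: [-0.002, 0.706, 0.708, -0.002]
ft_force: [-0.1, -0.1, -0.7]
grip_width: 0.0457
```

Run:
```python
from h import *
print(monitor.state()['position'])
im,d=optics.get_image('wrist');cv2.imwrite('pics/w2.png',im)
im,d=optics.get_image('scene');cv2.imwrite('pics/s2.png',im[60:300,150:450])
```

```text
[ 0.51526461 -0.0625901   0.23436892]
```

View pics/w2.png

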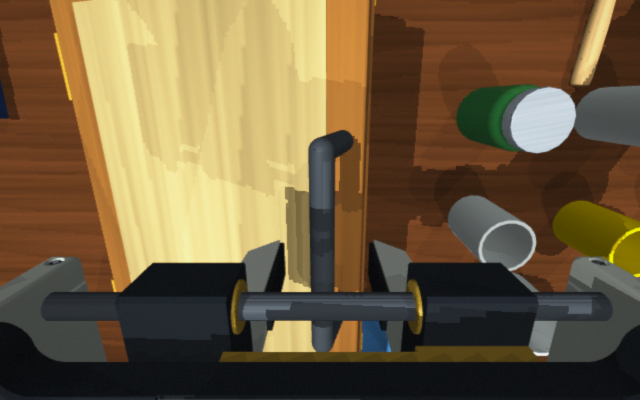

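View pics/s2.png

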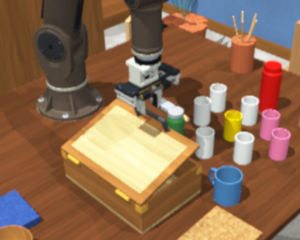

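The bar (column ~322) lies midway between the open fingers (285–368). I lower and pinch it.

Emit:
servo_tool:
  increments:
    - {"rotation":[0,0,0],"delta_pos":[-0.02,0,0.12],"gripper":50}
    - {"rotation":[0,0,0],"delta_pos":[-0.02,0,0.22],"gripper":50}
    - {"rotation":[0,0,0],"delta_pos":[-0.02,0,0.22],"gripper":0}
    - {"rotation":[0,0,0],"delta_pos":[-0.02,0,0.22],"gripper":0}
    - {"rotation":[0,0,0],"delta_pos":[-0.02,0,0.22],"gripper":0}
    - {"rotation":[0,0,0],"delta_pos":[-0.02,0,0.22],"gripper":0}
    - {"rotation":[0,0,0],"delta_pos":[-0.02,0,0.22],"gripper":0}
    - {"rotation":[0,0,0],"delta_pos":[-0.02,0,0.22],"gripper":0}
  squeeze: 40

```text
time: 4.25
position: [0.5173, -0.0651, 0.2151]
tcp_rot: [-0.0, 0.707, 0.707, 0.001]
ft_force: [0.1, 4.8, 3.0]
grip_width: 0.0127
```

Run:
```python
from h import *
s=monitor.state();p=s['position'];print(s['grip_width'],p,s['ft_force'])
h=np.array([-.270,.108]);b=np.array([p[1],p[2]+.019]);r=b-h;print(np.hypot(*r),np.arctan2(r[1],r[0]),'lid',np.arctan2(r[1],r[0])-.2306)
rr=np.hypot(*r);a0=np.arctan2(r[1],r[0])
for a in np.linspace(a0,1.66+.2306,19): 
  q=rr*np.array([np.cos(a),np.sin(a)])-r; print(round(a-.2306,3),(q*10).round(3))
```

```text
0.012656024442291466 [ 0.51728233 -0.06512931  0.21512429] [0.06942713 4.81357558 2.96972997]
0.24058125237790745 0.5518320539873106 lid 0.3212320539873106
0.321 [0. 0.]
0.396 [-0.099  0.149]
0.47 [-0.21  0.29]
0.544 [-0.33   0.422]
0.619 [-0.46   0.545]
0.693 [-0.598  0.658]
0.767 [-0.745  0.761]
0.842 [-0.899  0.852]
0.916 [-1.059  0.932]
0.991 [-1.225  0.999]
1.065 [-1.395  1.054]
1.139 [-1.569  1.096]
1.214 [-1.745  1.125]
1.288 [-1.923  1.141]
1.362 [-2.102  1.144]
1.437 [-2.281  1.133]
1.511 [-2.458  1.109]
1.586 [-2.633  1.072]
1.66 [-2.805  1.023]
```

Emit:
servo_tool:
  increments:
    - {"rotation":[0,0,0],"delta_pos":[-0.06,0,-0.1],"gripper":0}
    - {"rotation":[0,0,0],"delta_pos":[-0.13,0,-0.2],"gripper":0}
    - {"rotation":[0,0,0],"delta_pos":[-0.28,0,-0.385],"gripper":0}
    - {"rotation":[0,0,0],"delta_pos":[-0.445,0,-0.55],"gripper":0}
    - {"rotation":[0,0,0],"delta_pos":[-0.63,0,-0.7],"gripper":0}
    - {"rotation":[0,0,0],"delta_pos":[-0.82,0,-0.83],"gripper":0}
    - {"rotation":[0,0,0],"delta_pos":[-0.82,0,-0.83],"gripper":0}

```text
time: 4.83
position: [0.5176, -0.1486, 0.3018]
tcp_rot: [-0.0, 0.707, 0.707, 0.003]
ft_force: [-8.7, 13.3, 25.1]
grip_width: 0.0128
```

```bash
cat >> h.py <<'E'
def lid():
    im,d=optics.get_image('scene');i,f=K('scene');v,u=np.mgrid[:400,:640]
    P=np.stack([(u-i['cx'])/f*d,-(v-i['cy'])/f*d,-d],-1);E=i['extrinsics'];W=(P-E[:3,3])@E[:3,:3]
    return im,d,W
E
python3 - <<'E'
from h import *
s=monitor.state();print(s['position'],s['ft_force'],s['wrist_torque'],s['grip_width'],s['joint_torque'].round(1))
im,d,W=lid();cv2.imwrite('pics/s3.png',im[40:300,130:470])
im,d=optics.get_image('wrist');cv2.imwrite('pics/w3.png',im)
ok=(d>0)
m=(W[...,0]>.36)&(W[...,0]<.66)&(W[...,1]<-.0)&(W[...,1]>-.3)&(W[...,2]>.12)&(W[...,2]<.36)
p=W[m];
for x0,x1 in [(.36,.42),(.6,.66)]:
  k=p[(p[:,0]>x0)&(p[:,0]<x1)]
  if len(k)>20:
    c=np.median(k,0);print(len(k),c,np.polyfit(k[:,1],k[:,2],1))
E
```

```text
[ 0.51762484 -0.1485519   0.30178019] [-8.65242966 13.2828388  25.07349316] [3.1300063  1.83064232 0.0077336 ] 0.012831074159120166 [  4.7 -31.8   8.  -28.3   3.2  -4.3   0.8]
968 [ 0.39119452 -0.20254573  0.19273614] [1.03056936 0.40053326]
1546 [ 0.63100575 -0.18883756  0.20611265] [1.02960996 0.39992215]
```

View pics/s3.png

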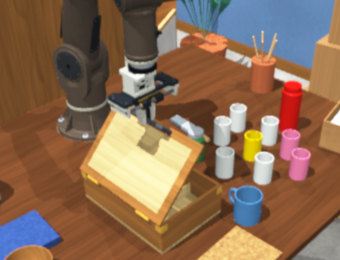

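View pics/w3.png

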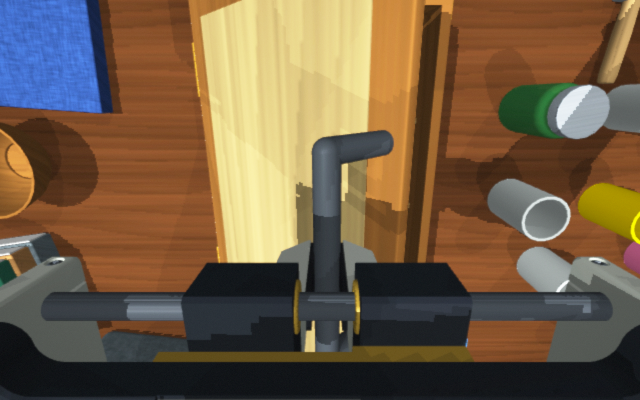

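Emit:
servo_tool:
  increments:
    - {"rotation":[0,0,0],"delta_pos":[-0.01,0,-0.04],"gripper":0}
    - {"rotation":[0,0,0],"delta_pos":[-0.22,0,-0.16],"gripper":0}
    - {"rotation":[0,0,0],"delta_pos":[-0.445,0,-0.25],"gripper":0}
    - {"rotation":[0,0,0],"delta_pos":[-0.675,0,-0.325],"gripper":0}
    - {"rotation":[0,0,0],"delta_pos":[-0.91,0,-0.37],"gripper":0}
    - {"rotation":[0,0,0],"delta_pos":[-0.99,0,-0.385],"gripper":0}
    - {"rotation":[0,0,0],"delta_pos":[-0.99,0,-0.385],"gripper":0}

```text
time: 5.52
position: [0.5176, -0.2497, 0.3373]
tcp_rot: [0.001, 0.708, 0.706, 0.001]
ft_force: [3.4, -0.4, 4.2]
grip_width: 0.0128
```

Emit:
servo_tool:
  increments:
    - {"rotation":[0,0,0],"delta_pos":[-0.2,0,-0.015],"gripper":0}
    - {"rotation":[0,0,0],"delta_pos":[-0.4,0,-0.015],"gripper":0}
    - {"rotation":[0,0,0],"delta_pos":[-0.64,0,0.01],"gripper":0}
    - {"rotation":[0,0,0],"delta_pos":[-0.88,0,0.055],"gripper":0}
    - {"rotation":[0,0,0],"delta_pos":[-1,0,0.09],"gripper":0}
    - {"rotation":[0,0,0],"delta_pos":[-1,0,0.09],"gripper":0}

```text
time: 6.02
position: [0.5176, -0.3491, 0.3264]
tcp_rot: [0.001, 0.708, 0.707, 0.0]
ft_force: [4.9, -2.1, -3.9]
grip_width: 0.0128
```

Run:
```python
from h import *
s=monitor.state();print(s['position'],s['ft_force'],s['grip_width'])
im,d,W=lid();cv2.imwrite('pics/s4.png',im[40:300,130:470])
for x0,x1 in [(.36,.42),(.6,.66)]:
  m=(W[...,0]>x0)&(W[...,0]<x1)&(W[...,1]<-.24)&(W[...,1]>-.33)&(W[...,2]>.15)&(W[...,2]<.34)
  k=W[m];print(len(k),np.median(k,0),np.polyfit(k[:,2],k[:,1],1))
```

```text
[ 0.51763097 -0.34909075  0.32641871] [ 4.86095849 -2.12735651 -3.92206765] 0.01281173041976036
217 [ 0.39059809 -0.29013183  0.19526204] [-0.11494614 -0.2677389 ]
720 [ 0.63106634 -0.29634716  0.25263191] [-0.11227335 -0.26784311]
```

View pics/s4.png

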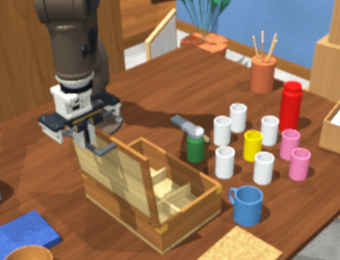

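Emit:
servo_tool:
  increments:
    - {"rotation":[0,0,0],"delta_pos":[0,0,0],"gripper":30}
    - {"rotation":[0,0,0],"delta_pos":[0,0,0],"gripper":30}
    - {"rotation":[0,0,0],"delta_pos":[0,0,0],"gripper":30}
    - {"rotation":[0,0,0],"delta_pos":[0,0,-0.2],"gripper":30}
    - {"rotation":[0,0,0],"delta_pos":[0,0,-0.5],"gripper":30}
    - {"rotation":[0,0,0],"delta_pos":[0,0,-0.8],"gripper":30}
    - {"rotation":[0,0,0],"delta_pos":[0,0,-0.8],"gripper":30}
  squeeze: 12

```text
time: 6.65
position: [0.5176, -0.3487, 0.4132]
tcp_rot: [0.004, 0.707, 0.707, 0.001]
ft_force: [-0.3, 0.3, -0.2]
grip_width: 0.0271
```

Run:
```python
from h import *
s=monitor.state();print(s['time'],s['position'],s['ft_force'],s['grip_width'])
im,d,W=lid();cv2.imwrite('pics/s5.png',im)
m=(W[...,0]>.6)&(W[...,0]<.66)&(W[...,1]<-.24)&(W[...,1]>-.33)&(W[...,2]>.15)&(W[...,2]<.34)
k=W[m];print(len(k),np.polyfit(k[:,2],k[:,1],1))
im,d=optics.get_image('top');cv2.imwrite('pics/t5.png',im[130:290,180:420]);
i,f=K('top');v,u=np.mgrid[:400,:640]
P=np.stack([(u-i['cx'])/f*d,-(v-i['cy'])/f*d,-d],-1);E=i['extrinsics'];T=(P-E[:3,3])@E[:3,:3]
for n,C in (('s',W),('t',T)):
  k=C[(C[...,2]>.1)&(C[...,2]<.113)&(C[...,0]>.3)&(C[...,0]<.75)&(C[...,1]>-.27)&(C[...,1]<.02)]
  print(n,len(k),'x',np.percentile(k[:,0],[1,99]),'y',np.percentile(k[:,1],[1,99]),cv2.minAreaRect(k[:,:2].astype(np.float32)))
for c in ['top','scene']:
  if c=='scene': optics.get_image('scene')
  for n in ['pocket1','cup1','hinge']:
   for q in nets.tip_of(c,n): print(c,n,round(q['score'],2),np.round(q['xyz'],4))
```

```text
6.65 [ 0.51760966 -0.34865067  0.41318249] [-0.32762428  0.29260652 -0.21354608] 0.0271098415905354
714 [-0.109172   -0.26817177]
s 718 x [0.34255677 0.69859179] y [-0.26376687 -0.02254089] ((0.5170086622238159, -0.1442352831363678), (0.24722455441951752, 0.36530280113220215), 89.54977416992188)
t 626 x [0.34054388 0.6966236 ] y [-0.26966048 -0.02725776] ((0.5349140763282776, -0.13093310594558716), (0.38829395174980164, 0.27927520871162415), 0.441728413105011)
top pocket1 0.93 [ 0.6282 -0.0876  0.0146]
top pocket1 0.92 [ 0.6294 -0.2026  0.012 ]
top pocket1 0.7 [ 0.4038 -0.09    0.0081]
top pocket1 0.68 [ 0.5181 -0.2077  0.0076]
top pocket1 0.66 [ 0.5183 -0.0923  0.0116]
top pocket1 0.56 [ 0.4043 -0.2024  0.0112]
top cup1 0.83 [0.4287 0.3658 0.0015]
top cup1 0.75 [ 0.6893  0.1905 -0.0012]
top cup1 0.68 [0.5705 0.3807 0.0028]
top cup1 0.6 [ 0.5788  0.1237 -0.0008]
top cup1 0.6 [ 0.673   0.3619 -0.0038]
top cup1 0.54 [ 0.5812  0.2683 -0.0019]
top cup1 0.53 [0.7592 0.2868 0.0016]
top cup1 0.3 [ 0.7685  0.0158 -0.0015]
top hinge 0.7 [ 0.5174 -0.2669  0.1027]
top hinge 0.45 [ 0.5179 -0.2092  0.0111]
scene pocket1 0.95 [ 0.6293 -0.0923  0.012 ]
scene pocket1 0.59 [ 0.626  -0.2034  0.0093]
scene pocket1 0.59 [ 0.5181 -0.0922  0.01  ]
scene pocket1 0.57 [ 0.4075 -0.0844  0.0114]
scene cup1 0.88 [ 5.855e-01  1.271e-01 -3.000e-04]
scene cup1 0.83 [0.6728 0.3611 0.0045]
scene cup1 0.77 [ 0.6935  0.1868 -0.0007]
scene cup1 0.76 [ 0.4484  0.2598 -0.0034]
scene cup1 0.67 [ 0.7588  0.2858 -0.0026]
scene cup1 0.64 [0.5673 0.3765 0.0027]
scene cup1 0.59 [ 5.190e-01 -5.751e-01 -2.000e-04]
scene cup1 0.58 [ 4.296e-01  3.661e-01 -3.000e-04]
scene cup1 0.58 [ 0.5851  0.2662 -0.0011]
scene hinge 0.74 [ 0.5201 -0.2704  0.1069]
```

View pics/s5.png

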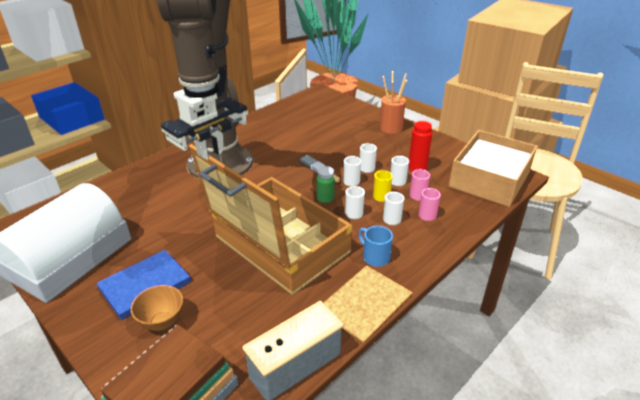

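View pics/t5.png

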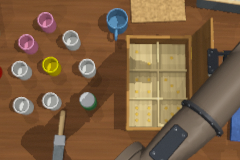

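Emit:
servo_tool:
  increments:
    - {"rotation":[0,0,0.15],"delta_pos":[0.15,0,0],"gripper":100}
    - {"rotation":[0,0,0.3],"delta_pos":[0.3,0,0],"gripper":100}
    - {"rotation":[0,0,0.45],"delta_pos":[0.5,0,0],"gripper":100}
    - {"rotation":[0,0,0.6],"delta_pos":[0.7,0,0],"gripper":100}
    - {"rotation":[0,0,0.75],"delta_pos":[0.85,0,0],"gripper":100}
    - {"rotation":[0,0,0.9],"delta_pos":[1,0,0],"gripper":100}
    - {"rotation":[0,0,1],"delta_pos":[1,0,0],"gripper":100}

```text
time: 7.68
position: [0.5177, -0.244, 0.4068]
tcp_rot: [-0.001, 0.924, 0.381, 0.0]
ft_force: [0.5, 0.1, -1.3]
grip_width: 0.0697
```

Emit:
servo_tool:
  increments:
    - {"rotation":[0,0,0.15],"delta_pos":[0.15,-0.15,0],"gripper":100}
    - {"rotation":[0,0,0.3],"delta_pos":[0.3,-0.3,0],"gripper":100}
    - {"rotation":[0,0,0.45],"delta_pos":[0.5,-0.5,0],"gripper":100}
    - {"rotation":[0,0,0.6],"delta_pos":[0.7,-0.7,0],"gripper":100}
    - {"rotation":[0,0,0.75],"delta_pos":[0.85,-0.85,0],"gripper":100}
    - {"rotation":[0,0,0.9],"delta_pos":[1,-1,0],"gripper":100}
    - {"rotation":[0,0,1],"delta_pos":[1,-1,0],"gripper":100}

```text
time: 8.27
position: [0.5175, -0.1008, 0.4066]
tcp_rot: [-0.001, 1.0, -0.0, -0.001]
ft_force: [0.7, -0.4, -0.2]
grip_width: 0.0918
```

Emit:
servo_tool:
  increments:
    - {"rotation":[0,0,0],"delta_pos":[0.1,-0.33,0.15],"gripper":100}
    - {"rotation":[0,0,0],"delta_pos":[0.2,-0.67,0.3],"gripper":100}
    - {"rotation":[0,0,0],"delta_pos":[0.3,-1,0.5],"gripper":100}
    - {"rotation":[0,0,0],"delta_pos":[0.3,-1,0.5],"gripper":100}

```text
time: 8.6
position: [0.547, 0.0031, 0.3529]
tcp_rot: [-0.001, 1.0, 0.005, -0.003]
ft_force: [0.0, 1.3, -0.5]
grip_width: 0.0915
```

Emit:
servo_tool:
  increments:
    - {"rotation":[0,0,0],"delta_pos":[0.1,-0.33,0.15],"gripper":100}
    - {"rotation":[0,0,0],"delta_pos":[0.2,-0.67,0.3],"gripper":100}
    - {"rotation":[0,0,0],"delta_pos":[0.3,-1,0.5],"gripper":100}
    - {"rotation":[0,0,0],"delta_pos":[0.3,-1,0.5],"gripper":100}

```text
time: 8.93
position: [0.5762, 0.1029, 0.3024]
tcp_rot: [-0.0, 1.0, 0.005, -0.003]
ft_force: [-1.6, 0.9, -0.3]
grip_width: 0.0914
```

```bash
cat > cups.py <<'E'
from h import *
import sys
s=monitor.state();print(s['time'],s['position'].round(4),s['ft_force'].round(1),s['grip_width'].round(4),s['qpos'].round(2))
def blue(c,q):  # colour of predicted cup wall: print median bgr of silhouette top
    pass
for c in sys.argv[1].split(','):
    im,d=optics.get_image(c);cv2.imwrite(f'pics/{c}_{s["time"]:.1f}.png',im)
    for q in sorted(nets.tip_of(c,'cup1'),key=lambda q:-q['score']): 
        if q['score']>.3:print(c,round(q['score'],2),np.round(q['xyz'],4))
E
python3 cups.py wrist,top,scene; ls pics
```

```text
s2.png
s3.png
s4.png
s5.png
scene0.png
t5.png
top0.png
w1.png
w2.png
w3.png
wrist0.pngTraceback (most recent call last):
  File "cups.py", line 3, in <module>
    s=monitor.state();print(s['time'],s['position'].round(4),s['ft_force'].round(1),s['grip_width'].round(4),s['qpos'].round(2))
                                                                                    ^^^^^^^^^^^^^^^^^^^^^
AttributeError: 'float' object has no attribute 'round'
```

```bash
sed -i "s/s\['grip_width'\].round(4)/s['grip_width']/" cups.py
python3 cups.py wrist,top,scene; ls pics
```

```text
8.9333 [0.5762 0.1029 0.3024] [-1.6  0.9 -0.3] 0.09136976843529482 [-0.89  0.41  0.91  1.6  -0.33  1.3   0.08]
wrist 0.95 [ 0.5768  0.1279 -0.0051]
wrist 0.87 [ 0.58    0.2596 -0.0013]
wrist 0.76 [ 0.449   0.2592 -0.0057]
wrist 0.66 [0.6922 0.1908 0.0027]
wrist 0.61 [ 0.7586  0.2842 -0.001 ]
top 0.85 [0.5725 0.3786 0.0007]
top 0.68 [ 0.5836  0.2646 -0.0025]
top 0.67 [0.4294 0.3676 0.0073]
top 0.67 [0.6741 0.363  0.0025]
top 0.6 [7.595e-01 2.869e-01 2.000e-04]
scene 0.97 [4.272e-01 3.693e-01 1.000e-04]
scene 0.89 [0.6745 0.3594 0.0034]
scene 0.86 [0.5855 0.2659 0.0036]
scene 0.82 [ 0.4498  0.2564 -0.0025]
scene 0.78 [ 0.5809  0.1293 -0.0017]
scene 0.73 [ 0.6922  0.1876 -0.0037]
scene 0.68 [0.7584 0.289  0.0008]
s2.png
s3.png
s4.png
s5.png
scene0.png
scene_8.9.png
t5.png
top0.png
top_8.9.png
w1.png
w2.png
w3.png
wrist0.png
wrist_8.9.png
```

Emit:
servo_tool:
  increments:
    - {"rotation":[0,0,0],"delta_pos":[0.04,-0.23,0.3],"gripper":100}
    - {"rotation":[0,0,0],"delta_pos":[0.04,-0.23,0.65],"gripper":100}
    - {"rotation":[0,0,0],"delta_pos":[0.04,-0.23,1],"gripper":100}
    - {"rotation":[0,0,0],"delta_pos":[0.04,-0.23,1],"gripper":100}

```text
time: 9.57
position: [0.5775, 0.1164, 0.2022]
tcp_rot: [0.001, 1.0, -0.0, -0.004]
ft_force: [-1.1, 0.3, -0.7]
grip_width: 0.0913
```

Emit:
servo_tool:
  increments:
    - {"rotation":[0,0,0],"delta_pos":[0,0,0.2],"gripper":100}
    - {"rotation":[0,0,0],"delta_pos":[0,0,0.4],"gripper":100}
    - {"rotation":[0,0,0],"delta_pos":[0,0,0.6],"gripper":100}
    - {"rotation":[0,0,0],"delta_pos":[0,0,0.6],"gripper":100}

```text
time: 9.9
position: [0.58, 0.1162, 0.1463]
tcp_rot: [0.0, 1.0, -0.001, -0.001]
ft_force: [-0.9, 0.1, -0.5]
grip_width: 0.0915
```

```bash
python3 cups.py wrist; ls -t pics|head -1
```

```text
9.9 [0.58   0.1162 0.1463] [-0.9  0.1 -0.5] 0.09153262309113541 [-0.83  0.56  0.81  1.8  -0.48  0.99  0.17]
wrist 0.9 [ 0.445   0.2585 -0.0025]
wrist 0.89 [6.919e-01 1.868e-01 4.000e-04]
wrist 0.85 [ 0.5787  0.1284 -0.0015]
wrist 0.66 [ 0.5848  0.262  -0.0023]
wrist_9.9.png
```

Emit:
servo_tool:
  increments:
    - {"rotation":[0,0,0],"delta_pos":[0,-0.11,0],"gripper":100}
    - {"rotation":[0,0,0],"delta_pos":[0,-0.11,0.3],"gripper":100}
    - {"rotation":[0,0,0],"delta_pos":[0,-0.11,0.6],"gripper":100}
    - {"rotation":[0,0,0],"delta_pos":[0,-0.11,0.85],"gripper":100}
    - {"rotation":[0,0,0],"delta_pos":[0,-0.11,0.95],"gripper":100}
    - {"rotation":[0,0,0],"delta_pos":[0,-0.11,0.95],"gripper":100}

```text
time: 10.5
position: [0.5805, 0.1287, 0.0515]
tcp_rot: [0.0, 1.0, 0.0, -0.001]
ft_force: [0.4, 0.8, 0.6]
grip_width: 0.0918
```

Emit:
servo_tool:
  increments:
    - {"rotation":[0,0,0],"delta_pos":[0,0,0],"gripper":75}
    - {"rotation":[0,0,0],"delta_pos":[0,0,0],"gripper":70}
    - {"rotation":[0,0,0],"delta_pos":[0,0,0],"gripper":65}
    - {"rotation":[0,0,0],"delta_pos":[0,0,0],"gripper":60}
    - {"rotation":[0,0,0],"delta_pos":[0,0,0],"gripper":50}
    - {"rotation":[0,0,0],"delta_pos":[0,0,0],"gripper":40}
    - {"rotation":[0,0,0],"delta_pos":[0,0,0],"gripper":40}
  squeeze: 12

```text
time: 11.08
position: [0.5809, 0.1282, 0.0528]
tcp_rot: [-0.0, 1.0, -0.0, -0.0]
ft_force: [-3.6, 0.2, 7.4]
grip_width: 0.0601
```

Emit:
servo_tool:
  increments:
    - {"rotation":[0,0,0],"delta_pos":[0,0,-0.1],"gripper":40}
    - {"rotation":[0,0,0],"delta_pos":[0,0,-0.3],"gripper":40}
    - {"rotation":[0,0,0],"delta_pos":[0,0,-0.55],"gripper":40}
    - {"rotation":[0,0,0],"delta_pos":[0,0,-0.8],"gripper":40}
    - {"rotation":[0,0,0],"delta_pos":[0,0,-1],"gripper":40}
    - {"rotation":[0,0,0],"delta_pos":[0,0,-1],"gripper":40}

```text
time: 11.58
position: [0.5835, 0.1277, 0.1567]
tcp_rot: [-0.001, 1.0, -0.001, 0.003]
ft_force: [1.4, -1.0, -1.1]
grip_width: 0.0601
```

Emit:
servo_tool:
  increments:
    - {"rotation":[0,0,0],"delta_pos":[0,0.2,-0.2],"gripper":40}
    - {"rotation":[0,0,0],"delta_pos":[0.05,0.45,-0.4],"gripper":40}
    - {"rotation":[0,0,0],"delta_pos":[0.1,0.7,-0.6],"gripper":40}
    - {"rotation":[0,0,0],"delta_pos":[0.1,1,-0.6],"gripper":40}

```text
time: 11.92
position: [0.5934, 0.0277, 0.2156]
tcp_rot: [-0.0, 1.0, 0.001, 0.003]
ft_force: [1.7, -0.6, -2.1]
grip_width: 0.0603
```

Emit:
servo_tool:
  increments:
    - {"rotation":[0,0,0],"delta_pos":[0.05,0.25,0],"gripper":40}
    - {"rotation":[0,0,0],"delta_pos":[0.1,0.5,0],"gripper":40}
    - {"rotation":[0,0,0],"delta_pos":[0.15,0.75,0],"gripper":40}
    - {"rotation":[0,0,0],"delta_pos":[0.15,1,0],"gripper":40}

```text
time: 12.25
position: [0.6063, -0.0731, 0.2119]
tcp_rot: [0.0, 1.0, -0.0, -0.0]
ft_force: [0.2, 0.3, -1.9]
grip_width: 0.0601
```

Emit:
servo_tool:
  increments:
    - {"rotation":[0,0,0],"delta_pos":[0.03,0.25,0],"gripper":40}
    - {"rotation":[0,0,0],"delta_pos":[0.06,0.5,0],"gripper":40}
    - {"rotation":[0,0,0],"delta_pos":[0.1,0.75,0],"gripper":40}
    - {"rotation":[0,0,0],"delta_pos":[0.12,1,0],"gripper":40}
    - {"rotation":[0,0,0],"delta_pos":[0.12,1,0],"gripper":40}

```text
time: 12.67
position: [0.6165, -0.1789, 0.2124]
tcp_rot: [0.002, 1.0, -0.004, -0.0]
ft_force: [-0.8, -1.0, -1.3]
grip_width: 0.0599
```

```bash
python3 cups.py wrist,scene; ls -t pics|head -2
```

```text
12.6667 [ 0.6165 -0.1789  0.2124] [-0.8 -1.  -1.3] 0.059944563415229093 [-0.32  0.57  0.83  1.59 -0.45  1.17  0.6 ]
wrist 0.61 [ 0.6163 -0.18    0.1563]
wrist 0.53 [ 0.4062 -0.2042  0.0077]
scene 0.93 [0.4482 0.2591 0.    ]
scene 0.9 [ 7.579e-01  2.872e-01 -6.000e-04]
scene 0.87 [4.321e-01 3.667e-01 3.000e-04]
scene 0.72 [0.568  0.3807 0.0019]
scene 0.71 [ 0.62   -0.1766  0.1563]
scene 0.67 [5.863e-01 2.627e-01 4.000e-04]
scene 0.64 [0.6736 0.3569 0.0012]
scene_12.7.png
wrist_12.7.png
```

View pics/scene_12.7.png

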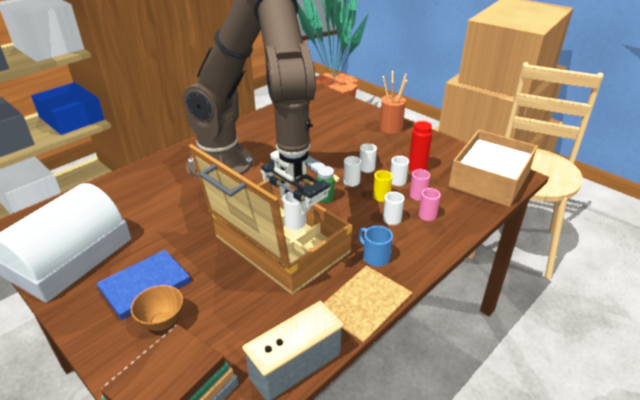

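View pics/wrist_12.7.png

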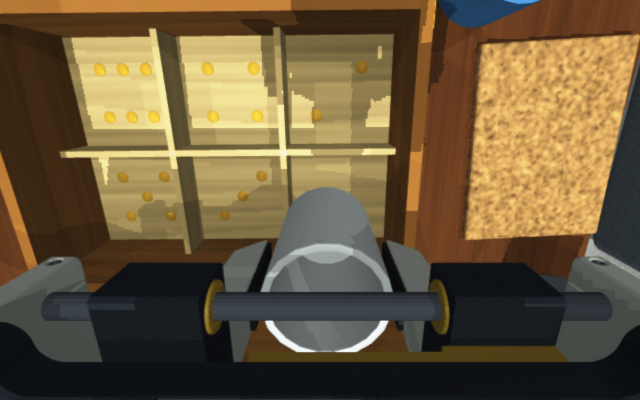

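Emit:
servo_tool:
  increments:
    - {"rotation":[0,0,0],"delta_pos":[0.01,0.12,0],"gripper":40}
    - {"rotation":[0,0,0],"delta_pos":[0.01,0.23,0],"gripper":40}
    - {"rotation":[0,0,0],"delta_pos":[0.01,0.23,0.2],"gripper":40}
    - {"rotation":[0,0,0],"delta_pos":[0.01,0.23,0.4],"gripper":40}
    - {"rotation":[0,0,0],"delta_pos":[0.01,0.23,0.6],"gripper":40}
    - {"rotation":[0,0,0],"delta_pos":[0.01,0.23,0.8],"gripper":40}
    - {"rotation":[0,0,0],"delta_pos":[0.01,0.23,1],"gripper":40}
    - {"rotation":[0,0,0],"delta_pos":[0.01,0.23,1],"gripper":40}

```text
time: 13.53
position: [0.6168, -0.1945, 0.1085]
tcp_rot: [-0.001, 1.0, -0.0, -0.003]
ft_force: [-0.7, 1.2, -1.7]
grip_width: 0.0599
```

Emit:
servo_tool:
  increments:
    - {"rotation":[0,0,0],"delta_pos":[0,0,0.15],"gripper":40}
    - {"rotation":[0,0,0],"delta_pos":[0,0,0.3],"gripper":40}
    - {"rotation":[0,0,0],"delta_pos":[0,0,0.4],"gripper":40}
    - {"rotation":[0,0,0],"delta_pos":[0,0,0.43],"gripper":40}
    - {"rotation":[0,0,0],"delta_pos":[0,0,0.43],"gripper":40}
    - {"rotation":[0,0,0],"delta_pos":[0,0,0.43],"gripper":40}

```text
time: 14.03
position: [0.6193, -0.1954, 0.0701]
tcp_rot: [0.0, 1.0, -0.0, 0.0]
ft_force: [0.5, -0.3, -1.3]
grip_width: 0.06
```

Emit:
servo_tool:
  increments:
    - {"rotation":[0,0,0],"delta_pos":[0,0.04,0.03],"gripper":40}
    - {"rotation":[0,0,0],"delta_pos":[0,0.04,0.06],"gripper":40}
    - {"rotation":[0,0,0],"delta_pos":[0,0.04,0.06],"gripper":40}
    - {"rotation":[0,0,0],"delta_pos":[0,0.04,0.06],"gripper":40}

```text
time: 14.37
position: [0.6189, -0.1991, 0.0633]
tcp_rot: [-0.0, 1.0, -0.0, -0.0]
ft_force: [-0.3, 0.5, -2.6]
grip_width: 0.0602
```

Emit:
servo_tool:
  increments:
    - {"rotation":[0,0,0],"delta_pos":[0,0,0.02],"gripper":40}
    - {"rotation":[0,0,0],"delta_pos":[0,0,0.02],"gripper":40}
    - {"rotation":[0,0,0],"delta_pos":[0,0,0.02],"gripper":40}

```text
time: 14.62
position: [0.619, -0.1992, 0.0622]
tcp_rot: [-0.0, 1.0, -0.0, 0.0]
ft_force: [-2.8, 0.3, 6.5]
grip_width: 0.06
```

Emit:
servo_tool:
  increments:
    - {"rotation":[0,0,0],"delta_pos":[0,0,0],"gripper":72}
    - {"rotation":[0,0,0],"delta_pos":[0,0,0],"gripper":78}
    - {"rotation":[0,0,0],"delta_pos":[0,0,0],"gripper":80}
    - {"rotation":[0,0,0],"delta_pos":[0,0,-0.2],"gripper":80}
    - {"rotation":[0,0,0],"delta_pos":[0,0,-0.5],"gripper":80}
    - {"rotation":[0,0,0],"delta_pos":[0,0,-0.8],"gripper":80}
    - {"rotation":[0,0,0],"delta_pos":[0,0,-1],"gripper":80}

```text
time: 15.2
position: [0.6195, -0.1997, 0.1638]
tcp_rot: [0.0, 1.0, -0.0, 0.001]
ft_force: [0.4, -0.4, 0.4]
grip_width: 0.0732
```

Emit:
servo_tool:
  increments:
    - {"rotation":[0,0,0],"delta_pos":[0,-0.2,-0.35],"gripper":80}
    - {"rotation":[0,0,0],"delta_pos":[0,-0.5,-0.5],"gripper":100}
    - {"rotation":[0,0,0],"delta_pos":[0,-0.75,-0.5],"gripper":100}
    - {"rotation":[0,0,0],"delta_pos":[0,-1,-0.5],"gripper":100}

```text
time: 15.53
position: [0.6197, -0.0981, 0.2127]
tcp_rot: [-0.0, 1.0, -0.0, 0.001]
ft_force: [-0.3, 0.9, -0.4]
grip_width: 0.0887
```

```bash
python3 cups.py wrist,scene; ls -t pics|head -2
```

```text
15.5333 [ 0.6197 -0.0981  0.2127] [-0.3  0.9 -0.4] 0.0887024273378179 [-0.47  0.55  0.84  1.63 -0.44  1.16  0.48]
wrist 0.91 [ 0.6202 -0.2005  0.008 ]
scene 0.88 [ 0.4505  0.2584 -0.0019]
scene 0.87 [ 0.6901  0.1895 -0.0048]
scene 0.76 [ 5.831e-01  2.641e-01 -4.000e-04]
scene 0.74 [ 0.6213 -0.2059  0.0076]
scene 0.71 [ 0.5678  0.3795 -0.0008]
scene 0.67 [0.6712 0.3575 0.0037]
scene 0.59 [ 0.7609  0.2856 -0.0031]
scene 0.56 [ 4.312e-01  3.649e-01 -3.000e-04]
scene_15.5.png
wrist_15.5.png
```

Emit:
servo_tool:
  increments:
    - {"rotation":[0,0,0],"delta_pos":[0.08,-0.33,0],"gripper":100}
    - {"rotation":[0,0,0],"delta_pos":[0.16,-0.67,0],"gripper":100}
    - {"rotation":[0,0,0],"delta_pos":[0.25,-1,0],"gripper":100}

```text
time: 15.98
position: [0.6441, -0.0001, 0.2115]
tcp_rot: [0.0, 1.0, -0.002, 0.0]
ft_force: [-0.0, 0.1, -0.1]
grip_width: 0.0921
```

Emit:
servo_tool:
  increments:
    - {"rotation":[0,0,0],"delta_pos":[0.08,-0.33,0],"gripper":100}
    - {"rotation":[0,0,0],"delta_pos":[0.16,-0.67,0],"gripper":100}
    - {"rotation":[0,0,0],"delta_pos":[0.25,-1,0],"gripper":100}

```text
time: 16.23
position: [0.6694, 0.1009, 0.2113]
tcp_rot: [0.0, 1.0, -0.001, 0.0]
ft_force: [0.3, -1.5, 0.1]
grip_width: 0.0918
```

Emit:
servo_tool:
  increments:
    - {"rotation":[0,0,0],"delta_pos":[0.1,-0.33,0],"gripper":100}
    - {"rotation":[0,0,0],"delta_pos":[0.21,-0.6,0.1],"gripper":100}
    - {"rotation":[0,0,0],"delta_pos":[0.21,-0.86,0.3],"gripper":100}
    - {"rotation":[0,0,0],"delta_pos":[0.21,-0.86,0.6],"gripper":100}
    - {"rotation":[0,0,0],"delta_pos":[0.21,-0.86,0.6],"gripper":100}

```text
time: 16.65
position: [0.6873, 0.1878, 0.1451]
tcp_rot: [0.001, 1.0, 0.001, -0.004]
ft_force: [-1.6, -0.5, -2.1]
grip_width: 0.0916
```

```bash
python3 cups.py wrist,scene; ls -t pics|head -2
```

```text
16.65 [0.6873 0.1878 0.1451] [-1.6 -0.5 -2.1] 0.09163557910498156 [-0.77  0.75  0.78  1.46 -0.55  1.16  0.09]
wrist 0.91 [ 6.901e-01  1.908e-01 -2.000e-04]
wrist 0.7 [5.802e-01 2.608e-01 1.000e-04]
wrist 0.68 [0.757  0.2871 0.0047]
scene 0.9 [ 0.4456  0.2602 -0.0038]
scene 0.77 [0.6732 0.3602 0.0014]
scene 0.76 [ 0.6233 -0.2018  0.0071]
scene 0.63 [0.5837 0.2656 0.0013]
scene 0.63 [0.7574 0.2892 0.    ]
scene 0.62 [ 6.933e-01  1.876e-01 -1.000e-04]
scene 0.61 [ 5.669e-01  3.788e-01 -1.000e-04]
scene 0.54 [ 0.4279  0.3654 -0.0008]
scene 0.35 [ 0.6281 -0.205   0.0089]
scene 0.34 [0.318  0.2265 0.0004]
scene_16.6.png
wrist_16.6.png
```

Emit:
servo_tool:
  increments:
    - {"rotation":[0,0,0],"delta_pos":[0.02,-0.02,0.2],"gripper":100}
    - {"rotation":[0,0,0],"delta_pos":[0.02,-0.02,0.5],"gripper":100}
    - {"rotation":[0,0,0],"delta_pos":[0.02,-0.02,0.8],"gripper":100}
    - {"rotation":[0,0,0],"delta_pos":[0.02,-0.02,0.92],"gripper":100}
    - {"rotation":[0,0,0],"delta_pos":[0.02,-0.02,0.92],"gripper":100}

```text
time: 17.27
position: [0.691, 0.1877, 0.0578]
tcp_rot: [0.0, 1.0, -0.001, -0.001]
ft_force: [0.1, 0.1, -0.0]
grip_width: 0.0917
```

Emit:
servo_tool:
  increments:
    - {"rotation":[0,0,0],"delta_pos":[0,0,0],"gripper":75}
    - {"rotation":[0,0,0],"delta_pos":[0,0,0],"gripper":70}
    - {"rotation":[0,0,0],"delta_pos":[0,0,0],"gripper":65}
    - {"rotation":[0,0,0],"delta_pos":[0,0,0],"gripper":60}
    - {"rotation":[0,0,0],"delta_pos":[0,0,0],"gripper":50}
    - {"rotation":[0,0,0],"delta_pos":[0,0,0],"gripper":40}
    - {"rotation":[0,0,0],"delta_pos":[0,0,0],"gripper":40}
  squeeze: 12

```text
time: 17.85
position: [0.6921, 0.189, 0.0601]
tcp_rot: [-0.0, 1.0, -0.0, 0.0]
ft_force: [-2.8, -0.4, 6.4]
grip_width: 0.0595
```

Emit:
servo_tool:
  increments:
    - {"rotation":[0,0,0],"delta_pos":[0,0,-0.1],"gripper":40}
    - {"rotation":[0,0,0],"delta_pos":[0,0,-0.3],"gripper":40}
    - {"rotation":[0,0,0],"delta_pos":[0,0,-0.55],"gripper":40}
    - {"rotation":[0,0,0],"delta_pos":[0,0,-0.8],"gripper":40}
    - {"rotation":[0,0,0],"delta_pos":[0,0,-1],"gripper":40}

```text
time: 18.27
position: [0.6925, 0.1888, 0.1617]
tcp_rot: [0.0, 1.0, -0.0, 0.001]
ft_force: [0.5, -1.1, -0.9]
grip_width: 0.0595
```

Emit:
servo_tool:
  increments:
    - {"rotation":[0,0,0],"delta_pos":[-0.05,0.2,-0.3],"gripper":40}
    - {"rotation":[0,0,0],"delta_pos":[-0.1,0.45,-0.6],"gripper":40}
    - {"rotation":[0,0,0],"delta_pos":[-0.2,0.7,-0.6],"gripper":40}
    - {"rotation":[0,0,0],"delta_pos":[-0.25,1,-0.6],"gripper":40}

```text
time: 18.6
position: [0.6675, 0.0889, 0.222]
tcp_rot: [-0.001, 1.0, 0.001, 0.002]
ft_force: [0.5, -0.3, -1.8]
grip_width: 0.0594
```

Emit:
servo_tool:
  increments:
    - {"rotation":[0,0,0],"delta_pos":[-0.06,0.25,0],"gripper":40}
    - {"rotation":[0,0,0],"delta_pos":[-0.12,0.5,0],"gripper":40}
    - {"rotation":[0,0,0],"delta_pos":[-0.18,0.75,0],"gripper":40}
    - {"rotation":[0,0,0],"delta_pos":[-0.25,1,0],"gripper":40}

```text
time: 18.93
position: [0.6417, -0.0123, 0.2198]
tcp_rot: [-0.0, 1.0, -0.0, 0.0]
ft_force: [0.2, 0.3, -1.3]
grip_width: 0.0596
```

Emit:
servo_tool:
  increments:
    - {"rotation":[0,0,0],"delta_pos":[-0.06,0.25,0],"gripper":40}
    - {"rotation":[0,0,0],"delta_pos":[-0.12,0.5,0],"gripper":40}
    - {"rotation":[0,0,0],"delta_pos":[-0.22,0.75,0],"gripper":40}
    - {"rotation":[0,0,0],"delta_pos":[-0.22,0.8,0.2],"gripper":40}
    - {"rotation":[0,0,0],"delta_pos":[-0.22,0.8,0.4],"gripper":40}
    - {"rotation":[0,0,0],"delta_pos":[-0.22,0.8,0.4],"gripper":40}

```text
time: 19.43
position: [0.6179, -0.0911, 0.1766]
tcp_rot: [-0.0, 1.0, -0.001, -0.002]
ft_force: [-0.8, 1.6, -1.7]
grip_width: 0.0599
```

```bash
python3 cups.py wrist,scene; ls -t pics|head -2
```

```text
19.4333 [ 0.6179 -0.0911  0.1766] [-0.8  1.6 -1.7] 0.05994406270797696 [-0.46  0.58  0.82  1.68 -0.47  1.09  0.49]
wrist 0.78 [ 0.6199 -0.0895  0.1168]
scene 0.96 [ 0.622  -0.0899  0.1137]
scene 0.79 [ 5.852e-01  2.653e-01 -3.000e-04]
scene 0.76 [0.5682 0.3784 0.001 ]
scene 0.73 [0.4297 0.3675 0.0027]
scene 0.73 [ 0.7623  0.2862 -0.0018]
scene 0.64 [ 0.62  -0.203  0.009]
scene 0.63 [ 0.449   0.2581 -0.0034]
scene 0.58 [0.6715 0.3593 0.0023]
scene_19.4.png
wrist_19.4.png
```

Emit:
servo_tool:
  increments:
    - {"rotation":[0,0,0],"delta_pos":[0,0,0.2],"gripper":40}
    - {"rotation":[0,0,0],"delta_pos":[0,0,0.4],"gripper":40}
    - {"rotation":[0,0,0],"delta_pos":[0,0,0.6],"gripper":40}
    - {"rotation":[0,0,0],"delta_pos":[0,0,0.8],"gripper":40}
    - {"rotation":[0,0,0],"delta_pos":[0,0,0.95],"gripper":40}
    - {"rotation":[0,0,0],"delta_pos":[0,0,1],"gripper":40}
    - {"rotation":[0,0,0],"delta_pos":[0,0,1],"gripper":40}

```text
time: 20.22
position: [0.62, -0.0906, 0.079]
tcp_rot: [-0.0, 1.0, 0.0, -0.0]
ft_force: [-0.3, 0.0, -1.9]
grip_width: 0.0601
```

Emit:
servo_tool:
  increments:
    - {"rotation":[0,0,0],"delta_pos":[0,0,0.03],"gripper":40}
    - {"rotation":[0,0,0],"delta_pos":[0,0,0.05],"gripper":40}
    - {"rotation":[0,0,0],"delta_pos":[0,0,0.05],"gripper":40}
    - {"rotation":[0,0,0],"delta_pos":[0,0,0.05],"gripper":40}

```text
time: 20.55
position: [0.6204, -0.0911, 0.0749]
tcp_rot: [-0.0, 1.0, -0.0, 0.001]
ft_force: [-0.2, -0.2, -1.9]
grip_width: 0.0597
```

Emit:
servo_tool:
  increments:
    - {"rotation":[0,0,0],"delta_pos":[0,0,0.03],"gripper":40}
    - {"rotation":[0,0,0],"delta_pos":[0,0,0.05],"gripper":40}
    - {"rotation":[0,0,0],"delta_pos":[0,0,0.06],"gripper":40}
    - {"rotation":[0,0,0],"delta_pos":[0,0,0.06],"gripper":40}

```text
time: 20.88
position: [0.6198, -0.0913, 0.0693]
tcp_rot: [-0.0, 1.0, -0.0, 0.0]
ft_force: [-4.8, 1.2, 11.4]
grip_width: 0.0601
```

Contact felt (11 N up). Release and retreat.

Emit:
servo_tool:
  increments:
    - {"rotation":[0,0,0],"delta_pos":[0,0,-0.01],"gripper":72}
    - {"rotation":[0,0,0],"delta_pos":[0,0,-0.01],"gripper":78}
    - {"rotation":[0,0,0],"delta_pos":[0,0,-0.01],"gripper":80}
    - {"rotation":[0,0,0],"delta_pos":[0,0,-0.2],"gripper":80}
    - {"rotation":[0,0,0],"delta_pos":[0,0,-0.5],"gripper":80}
    - {"rotation":[0,0,0],"delta_pos":[0,0,-0.8],"gripper":80}
    - {"rotation":[0,0,0],"delta_pos":[0,0,-1],"gripper":80}

```text
time: 21.47
position: [0.6206, -0.0916, 0.1706]
tcp_rot: [0.0, 1.0, -0.0, 0.001]
ft_force: [0.0, 0.0, -0.8]
grip_width: 0.0734
```

Emit:
servo_tool:
  increments:
    - {"rotation":[0,0,0],"delta_pos":[-0.1,-0.2,-0.35],"gripper":80}
    - {"rotation":[0,0,0],"delta_pos":[-0.2,-0.5,-0.5],"gripper":100}
    - {"rotation":[0,0,0],"delta_pos":[-0.35,-0.75,-0.5],"gripper":100}
    - {"rotation":[0,0,0],"delta_pos":[-0.5,-1,-0.5],"gripper":100}

```text
time: 21.8
position: [0.5702, 0.01, 0.2193]
tcp_rot: [-0.0, 1.0, -0.0, 0.001]
ft_force: [0.3, 0.2, -0.3]
grip_width: 0.0891
```

```bash
python3 cups.py wrist,scene; ls -t pics|head -2
```

```text
21.8 [0.5702 0.01   0.2193] [ 0.3  0.2 -0.3] 0.08907610797156817 [-0.73  0.45  0.88  1.77 -0.38  1.11  0.28]
wrist 0.74 [ 0.6191 -0.199   0.006 ]
wrist 0.7 [ 0.6235 -0.089   0.0084]
scene 0.93 [ 0.7584  0.2849 -0.0009]
scene 0.83 [ 0.6213 -0.0886  0.008 ]
scene 0.8 [4.311e-01 3.663e-01 1.000e-04]
scene 0.75 [ 0.4436  0.2595 -0.0048]
scene 0.71 [ 0.5679  0.3824 -0.0007]
scene 0.7 [ 0.6242 -0.2014  0.0075]
scene_21.8.png
wrist_21.8.png
```

Emit:
servo_tool:
  increments:
    - {"rotation":[0,0,0],"delta_pos":[-0.17,-0.33,0],"gripper":100}
    - {"rotation":[0,0,0],"delta_pos":[-0.33,-0.67,0],"gripper":100}
    - {"rotation":[0,0,0],"delta_pos":[-0.5,-1,0],"gripper":100}

```text
time: 22.25
position: [0.5203, 0.108, 0.2182]
tcp_rot: [0.0, 1.0, -0.002, 0.0]
ft_force: [1.1, 0.9, 0.1]
grip_width: 0.0917
```

Emit:
servo_tool:
  increments:
    - {"rotation":[0,0,0],"delta_pos":[-0.17,-0.33,0],"gripper":100}
    - {"rotation":[0,0,0],"delta_pos":[-0.33,-0.67,0],"gripper":100}
    - {"rotation":[0,0,0],"delta_pos":[-0.5,-1,0],"gripper":100}

```text
time: 22.5
position: [0.4703, 0.2093, 0.2184]
tcp_rot: [0.0, 1.0, -0.001, 0.001]
ft_force: [0.6, 0.4, -0.2]
grip_width: 0.0918
```

Emit:
servo_tool:
  increments:
    - {"rotation":[0,0,0],"delta_pos":[-0.1,-0.25,0],"gripper":100}
    - {"rotation":[0,0,0],"delta_pos":[-0.21,-0.5,0.1],"gripper":100}
    - {"rotation":[0,0,0],"delta_pos":[-0.21,-0.5,0.3],"gripper":100}
    - {"rotation":[0,0,0],"delta_pos":[-0.21,-0.5,0.6],"gripper":100}
    - {"rotation":[0,0,0],"delta_pos":[-0.21,-0.5,0.6],"gripper":100}

```text
time: 22.92
position: [0.4474, 0.2576, 0.1545]
tcp_rot: [0.002, 1.0, -0.0, -0.002]
ft_force: [-1.5, -0.4, -0.4]
grip_width: 0.0917
```

```bash
python3 cups.py wrist,scene; ls -t pics|head -2
```

```text
22.9167 [0.4474 0.2576 0.1545] [-1.5 -0.4 -0.4] 0.09171140202643219 [-1.25  0.43  0.85  1.97 -0.4   0.92 -0.19]
wrist 0.94 [0.4261 0.3713 0.001 ]
wrist 0.89 [ 0.5654  0.3806 -0.0033]
wrist 0.7 [0.6725 0.3581 0.0009]
wrist 0.63 [ 0.4467  0.261  -0.0035]
wrist 0.61 [ 0.5793  0.2619 -0.0012]
scene 0.94 [0.5857 0.2632 0.0035]
scene 0.88 [0.5668 0.3802 0.0012]
scene 0.7 [ 0.4513  0.2569 -0.0034]
scene 0.68 [ 0.4299  0.3647 -0.0014]
scene 0.67 [ 0.623  -0.1999  0.0086]
scene 0.59 [0.7604 0.2847 0.0009]
scene 0.58 [ 0.6247 -0.0903  0.0097]
scene_22.9.png
wrist_22.9.png
```

Emit:
servo_tool:
  increments:
    - {"rotation":[0,0,0],"delta_pos":[0,-0.01,0.2],"gripper":100}
    - {"rotation":[0,0,0],"delta_pos":[0,-0.01,0.5],"gripper":100}
    - {"rotation":[0,0,0],"delta_pos":[0,-0.01,0.8],"gripper":100}
    - {"rotation":[0,0,0],"delta_pos":[0,-0.01,0.98],"gripper":100}
    - {"rotation":[0,0,0],"delta_pos":[0,-0.01,0.98],"gripper":100}
    - {"rotation":[0,0,0],"delta_pos":[0,-0.01,0.98],"gripper":100}

```text
time: 23.62
position: [0.4499, 0.2597, 0.0612]
tcp_rot: [-0.0, 1.0, -0.001, 0.0]
ft_force: [0.1, 0.0, 1.3]
grip_width: 0.0919
```

Emit:
servo_tool:
  increments:
    - {"rotation":[0,0,0],"delta_pos":[0,0,0],"gripper":75}
    - {"rotation":[0,0,0],"delta_pos":[0,0,0],"gripper":70}
    - {"rotation":[0,0,0],"delta_pos":[0,0,0],"gripper":65}
    - {"rotation":[0,0,0],"delta_pos":[0,0,0],"gripper":60}
    - {"rotation":[0,0,0],"delta_pos":[0,0,0],"gripper":50}
    - {"rotation":[0,0,0],"delta_pos":[0,0,0],"gripper":40}
    - {"rotation":[0,0,0],"delta_pos":[0,0,0],"gripper":40}
  squeeze: 12

```text
time: 24.2
position: [0.449, 0.2602, 0.0606]
tcp_rot: [-0.0, 1.0, -0.0, -0.0]
ft_force: [-1.9, -0.0, 5.7]
grip_width: 0.0585
```

Emit:
servo_tool:
  increments:
    - {"rotation":[0,0,0],"delta_pos":[0,0,-0.1],"gripper":40}
    - {"rotation":[0,0,0],"delta_pos":[0,0,-0.3],"gripper":40}
    - {"rotation":[0,0,0],"delta_pos":[0,0,-0.55],"gripper":40}
    - {"rotation":[0,0,0],"delta_pos":[0,0,-0.8],"gripper":40}
    - {"rotation":[0,0,0],"delta_pos":[0,0,-1],"gripper":40}

```text
time: 24.62
position: [0.4493, 0.2596, 0.1622]
tcp_rot: [0.0, 1.0, -0.001, 0.0]
ft_force: [-0.2, 0.5, -1.9]
grip_width: 0.0588
```

Emit:
servo_tool:
  increments:
    - {"rotation":[0,0,0],"delta_pos":[0.1,0.05,-0.3],"gripper":40}
    - {"rotation":[0,0,0],"delta_pos":[0.25,0.2,-0.6],"gripper":40}
    - {"rotation":[0,0,0],"delta_pos":[0.4,0.5,-0.65],"gripper":40}
    - {"rotation":[0,0,0],"delta_pos":[0.5,0.75,-0.65],"gripper":40}
    - {"rotation":[0,0,0],"delta_pos":[0.6,1,-0.65],"gripper":40}

```text
time: 25.03
position: [0.5098, 0.1585, 0.2265]
tcp_rot: [-0.0, 1.0, -0.0, 0.001]
ft_force: [-0.2, 0.5, -1.9]
grip_width: 0.0584
```

Emit:
servo_tool:
  increments:
    - {"rotation":[0,0,0],"delta_pos":[0.06,0.25,0],"gripper":40}
    - {"rotation":[0,0,0],"delta_pos":[0.09,0.5,0],"gripper":40}
    - {"rotation":[0,0,0],"delta_pos":[0.09,0.75,0],"gripper":40}
    - {"rotation":[0,0,0],"delta_pos":[0.09,1,0],"gripper":40}

```text
time: 25.37
position: [0.5177, 0.0583, 0.2256]
tcp_rot: [0.0, 1.0, -0.001, -0.0]
ft_force: [1.2, 0.0, -1.5]
grip_width: 0.0585
```

Emit:
servo_tool:
  increments:
    - {"rotation":[0,0,0],"delta_pos":[0,0.25,0],"gripper":40}
    - {"rotation":[0,0,0],"delta_pos":[0,0.5,0],"gripper":40}
    - {"rotation":[0,0,0],"delta_pos":[0,0.75,0],"gripper":40}
    - {"rotation":[0,0,0],"delta_pos":[0,1,0],"gripper":40}

```text
time: 25.7
position: [0.5175, -0.0415, 0.2256]
tcp_rot: [0.0, 1.0, -0.0, -0.0]
ft_force: [0.0, -0.7, -1.7]
grip_width: 0.0587
```

Emit:
servo_tool:
  increments:
    - {"rotation":[0,0,0],"delta_pos":[0,0.25,0],"gripper":40}
    - {"rotation":[0,0,0],"delta_pos":[0,0.5,0],"gripper":40}
    - {"rotation":[0,0,0],"delta_pos":[0,0.75,0],"gripper":40}
    - {"rotation":[0,0,0],"delta_pos":[0,1,0],"gripper":40}

```text
time: 26.03
position: [0.5174, -0.1413, 0.2256]
tcp_rot: [-0.0, 1.0, -0.0, -0.0]
ft_force: [-0.0, -0.5, -2.3]
grip_width: 0.0585
```

Emit:
servo_tool:
  increments:
    - {"rotation":[0,0,0],"delta_pos":[0,0.2,0],"gripper":40}
    - {"rotation":[0,0,0],"delta_pos":[0,0.4,0],"gripper":40}
    - {"rotation":[0,0,0],"delta_pos":[0,0.63,0],"gripper":40}
    - {"rotation":[0,0,0],"delta_pos":[0,0.63,0.2],"gripper":40}
    - {"rotation":[0,0,0],"delta_pos":[0,0.63,0.4],"gripper":40}
    - {"rotation":[0,0,0],"delta_pos":[0,0.63,0.4],"gripper":40}

```text
time: 26.53
position: [0.5157, -0.2025, 0.1826]
tcp_rot: [-0.001, 1.0, -0.001, -0.002]
ft_force: [-0.2, -0.0, -2.2]
grip_width: 0.0588
```

```bash
python3 cups.py wrist,scene; ls -t pics|head -2
```

```text
26.5333 [ 0.5157 -0.2025  0.1826] [-0.2 -0.  -2.2] 0.05879024194196509 [-0.34  0.47  0.88  1.85 -0.42  1.03  0.71]
wrist 0.95 [ 0.6162 -0.2027  0.0049]
wrist 0.84 [ 0.5174 -0.2032  0.1179]
wrist 0.63 [ 0.6208 -0.0865  0.0116]
scene 0.98 [ 0.621  -0.0933  0.008 ]
scene 0.73 [ 0.6205 -0.2012  0.01  ]
scene 0.72 [0.5654 0.3795 0.0027]
scene 0.7 [0.7584 0.2847 0.0014]
scene 0.69 [0.5853 0.2649 0.0009]
scene 0.63 [0.675  0.3575 0.0033]
scene 0.61 [0.429  0.365  0.0009]
scene_26.5.png
wrist_26.5.png
```

Emit:
servo_tool:
  increments:
    - {"rotation":[0,0,0],"delta_pos":[0,0,0.2],"gripper":40}
    - {"rotation":[0,0,0],"delta_pos":[0,0,0.4],"gripper":40}
    - {"rotation":[0,0,0],"delta_pos":[0,0,0.6],"gripper":40}
    - {"rotation":[0,0,0],"delta_pos":[0,0,0.8],"gripper":40}
    - {"rotation":[0,0,0],"delta_pos":[0,0,0.95],"gripper":40}
    - {"rotation":[0,0,0],"delta_pos":[0,0,1],"gripper":40}
    - {"rotation":[0,0,0],"delta_pos":[0,0,1],"gripper":40}

```text
time: 27.32
position: [0.5179, -0.2027, 0.0852]
tcp_rot: [-0.0, 1.0, 0.0, -0.0]
ft_force: [0.0, -0.9, -1.6]
grip_width: 0.0586
```

Emit:
servo_tool:
  increments:
    - {"rotation":[0,0,0],"delta_pos":[0,0,0.03],"gripper":40}
    - {"rotation":[0,0,0],"delta_pos":[0,0,0.06],"gripper":40}
    - {"rotation":[0,0,0],"delta_pos":[0,0,0.08],"gripper":40}
    - {"rotation":[0,0,0],"delta_pos":[0,0,0.08],"gripper":40}
    - {"rotation":[0,0,0],"delta_pos":[0,0,0.08],"gripper":40}

```text
time: 27.73
position: [0.5181, -0.203, 0.0775]
tcp_rot: [-0.0, 1.0, -0.0, 0.0]
ft_force: [-0.3, 0.5, -0.6]
grip_width: 0.0585
```

Emit:
servo_tool:
  increments:
    - {"rotation":[0,0,0],"delta_pos":[0,0,0.03],"gripper":40}
    - {"rotation":[0,0,0],"delta_pos":[0,0,0.06],"gripper":40}
    - {"rotation":[0,0,0],"delta_pos":[0,0,0.06],"gripper":40}
    - {"rotation":[0,0,0],"delta_pos":[0,0,0.06],"gripper":40}

```text
time: 28.07
position: [0.5178, -0.203, 0.071]
tcp_rot: [-0.0, 1.0, -0.0, -0.0]
ft_force: [0.1, -0.1, -1.3]
grip_width: 0.0584
```

Emit:
servo_tool:
  increments:
    - {"rotation":[0,0,0],"delta_pos":[0,0,0.015],"gripper":40}
    - {"rotation":[0,0,0],"delta_pos":[0,0,0.02],"gripper":40}
    - {"rotation":[0,0,0],"delta_pos":[0,0,0.02],"gripper":40}

```text
time: 28.32
position: [0.5177, -0.204, 0.07]
tcp_rot: [0.0, 1.0, -0.001, 0.0]
ft_force: [-3.3, -0.4, 9.3]
grip_width: 0.0583
```

Emit:
servo_tool:
  increments:
    - {"rotation":[0,0,0],"delta_pos":[0,0,-0.005],"gripper":72}
    - {"rotation":[0,0,0],"delta_pos":[0,0,-0.005],"gripper":78}
    - {"rotation":[0,0,0],"delta_pos":[0,0,-0.005],"gripper":80}
    - {"rotation":[0,0,0],"delta_pos":[0,0,-0.2],"gripper":80}
    - {"rotation":[0,0,0],"delta_pos":[0,0,-0.5],"gripper":80}
    - {"rotation":[0,0,0],"delta_pos":[0,0,-0.8],"gripper":80}
    - {"rotation":[0,0,0],"delta_pos":[0,0,-1],"gripper":80}

```text
time: 28.9
position: [0.5184, -0.2035, 0.1715]
tcp_rot: [0.0, 1.0, -0.0, 0.001]
ft_force: [0.4, -0.3, -0.0]
grip_width: 0.0735
```

Emit:
servo_tool:
  increments:
    - {"rotation":[0,0,0],"delta_pos":[0,-0.2,-0.35],"gripper":80}
    - {"rotation":[0,0,0],"delta_pos":[0,-0.5,-0.5],"gripper":100}
    - {"rotation":[0,0,0],"delta_pos":[0,-0.75,-0.5],"gripper":100}
    - {"rotation":[0,0,0],"delta_pos":[0,-1,-0.5],"gripper":100}

```text
time: 29.23
position: [0.5186, -0.1019, 0.2203]
tcp_rot: [-0.0, 1.0, -0.0, 0.001]
ft_force: [-0.1, 0.3, -0.4]
grip_width: 0.0886
```

Emit:
servo_tool:
  increments:
    - {"rotation":[0,0,0],"delta_pos":[0,-0.33,0],"gripper":100}
    - {"rotation":[0,0,0],"delta_pos":[0,-0.67,0],"gripper":100}
    - {"rotation":[0,0,0],"delta_pos":[0,-1,0],"gripper":100}

```text
time: 29.48
position: [0.5177, -0.0013, 0.2193]
tcp_rot: [-0.0, 1.0, -0.0, 0.0]
ft_force: [0.3, -0.1, -0.8]
grip_width: 0.0916
```

```bash
python3 cups.py wrist,scene; ls -t pics|head -2
```

```text
29.4833 [ 0.5177 -0.0013  0.2193] [ 0.3 -0.1 -0.8] 0.0916086745311177 [-0.81  0.36  0.94  1.89 -0.33  1.06  0.27]
wrist 0.85 [ 0.6224 -0.0925  0.0106]
wrist 0.84 [ 0.6182 -0.1996  0.0074]
wrist 0.84 [ 0.5167 -0.2047  0.0088]
scene 0.89 [ 0.6246 -0.0937  0.0107]
scene 0.86 [ 0.7607  0.2837 -0.0017]
scene 0.78 [0.6751 0.358  0.0013]
scene 0.77 [0.5837 0.2639 0.0017]
scene 0.74 [ 0.6204 -0.2013  0.0055]
scene 0.71 [0.5692 0.3779 0.0027]
scene 0.57 [ 4.299e-01  3.669e-01 -2.000e-04]
scene_29.5.png
wrist_29.5.png
```

Emit:
servo_tool:
  increments:
    - {"rotation":[0,0,0],"delta_pos":[-0.08,-0.33,0],"gripper":100}
    - {"rotation":[0,0,0],"delta_pos":[-0.16,-0.67,0],"gripper":100}
    - {"rotation":[0,0,0],"delta_pos":[-0.25,-1,0],"gripper":100}

```text
time: 29.93
position: [0.4931, 0.096, 0.2195]
tcp_rot: [0.0, 1.0, -0.002, 0.0]
ft_force: [0.2, 1.1, 0.4]
grip_width: 0.092
```

Emit:
servo_tool:
  increments:
    - {"rotation":[0,0,0],"delta_pos":[-0.08,-0.33,0],"gripper":100}
    - {"rotation":[0,0,0],"delta_pos":[-0.16,-0.67,0],"gripper":100}
    - {"rotation":[0,0,0],"delta_pos":[-0.25,-1,0],"gripper":100}

```text
time: 30.18
position: [0.4682, 0.197, 0.2195]
tcp_rot: [-0.0, 1.0, -0.001, 0.0]
ft_force: [2.2, -0.6, -0.8]
grip_width: 0.0916
```

Emit:
servo_tool:
  increments:
    - {"rotation":[0,0,0],"delta_pos":[-0.08,-0.33,0],"gripper":100}
    - {"rotation":[0,0,0],"delta_pos":[-0.16,-0.67,0],"gripper":100}
    - {"rotation":[0,0,0],"delta_pos":[-0.25,-1,0],"gripper":100}

```text
time: 30.43
position: [0.4435, 0.2973, 0.2195]
tcp_rot: [-0.0, 1.0, -0.001, 0.0]
ft_force: [0.7, -0.3, -0.0]
grip_width: 0.0917
```

Emit:
servo_tool:
  increments:
    - {"rotation":[0,0,0],"delta_pos":[-0.06,-0.33,0],"gripper":100}
    - {"rotation":[0,0,0],"delta_pos":[-0.13,-0.67,0.1],"gripper":100}
    - {"rotation":[0,0,0],"delta_pos":[-0.13,-0.67,0.3],"gripper":100}
    - {"rotation":[0,0,0],"delta_pos":[-0.13,-0.67,0.6],"gripper":100}
    - {"rotation":[0,0,0],"delta_pos":[-0.13,-0.67,0.6],"gripper":100}

```text
time: 30.85
position: [0.4284, 0.3619, 0.1551]
tcp_rot: [0.003, 1.0, -0.0, -0.002]
ft_force: [-1.9, -0.9, -0.5]
grip_width: 0.0914
```

```bash
python3 cups.py wrist,scene; ls -t pics|head -2
```

```text
30.85 [0.4284 0.3619 0.1551] [-1.9 -0.9 -0.5] 0.0913692640607372 [-1.38  0.51  0.84  1.86 -0.45  0.98 -0.35]
wrist 0.83 [ 0.5657  0.3812 -0.0013]
wrist 0.83 [0.5787 0.2626 0.0016]
wrist 0.76 [ 4.289e-01  3.694e-01 -4.000e-04]
wrist 0.71 [0.7576 0.2872 0.0018]
wrist 0.64 [ 6.683e-01  3.599e-01 -1.000e-04]
scene 0.95 [0.5651 0.3791 0.0031]
scene 0.91 [ 0.6233 -0.0922  0.0096]
scene 0.88 [ 7.592e-01  2.866e-01 -3.000e-04]
scene 0.72 [ 4.283e-01  3.681e-01 -1.000e-04]
scene 0.72 [0.6721 0.3592 0.0034]
scene 0.66 [0.5841 0.264  0.0015]
scene 0.64 [ 0.6246 -0.2047  0.0113]
scene_30.9.png
wrist_30.9.png
```

Emit:
servo_tool:
  increments:
    - {"rotation":[0,0,0],"delta_pos":[0,-0.04,0.2],"gripper":100}
    - {"rotation":[0,0,0],"delta_pos":[0,-0.04,0.5],"gripper":100}
    - {"rotation":[0,0,0],"delta_pos":[0,-0.04,0.8],"gripper":100}
    - {"rotation":[0,0,0],"delta_pos":[0,-0.04,0.98],"gripper":100}
    - {"rotation":[0,0,0],"delta_pos":[0,-0.04,0.98],"gripper":100}
    - {"rotation":[0,0,0],"delta_pos":[0,-0.04,0.98],"gripper":100}

```text
time: 31.55
position: [0.431, 0.3678, 0.0623]
tcp_rot: [-0.0, 1.0, -0.001, 0.0]
ft_force: [0.5, 0.3, -1.6]
grip_width: 0.0916
```

Emit:
servo_tool:
  increments:
    - {"rotation":[0,0,0],"delta_pos":[0,0,0],"gripper":75}
    - {"rotation":[0,0,0],"delta_pos":[0,0,0],"gripper":70}
    - {"rotation":[0,0,0],"delta_pos":[0,0,0],"gripper":65}
    - {"rotation":[0,0,0],"delta_pos":[0,0,0],"gripper":60}
    - {"rotation":[0,0,0],"delta_pos":[0,0,0],"gripper":50}
    - {"rotation":[0,0,0],"delta_pos":[0,0,0],"gripper":40}
    - {"rotation":[0,0,0],"delta_pos":[0,0,0],"gripper":40}
  squeeze: 12

```text
time: 32.13
position: [0.4302, 0.3683, 0.0616]
tcp_rot: [-0.0, 1.0, -0.0, 0.0]
ft_force: [-1.8, -0.5, 5.5]
grip_width: 0.059
```

Emit:
servo_tool:
  increments:
    - {"rotation":[0,0,0],"delta_pos":[0,0,-0.1],"gripper":40}
    - {"rotation":[0,0,0],"delta_pos":[0,0,-0.3],"gripper":40}
    - {"rotation":[0,0,0],"delta_pos":[0,0,-0.55],"gripper":40}
    - {"rotation":[0,0,0],"delta_pos":[0,0,-0.8],"gripper":40}
    - {"rotation":[0,0,0],"delta_pos":[0,0,-1],"gripper":40}

```text
time: 32.55
position: [0.4304, 0.3677, 0.1632]
tcp_rot: [0.0, 1.0, -0.0, 0.0]
ft_force: [0.2, 0.6, -2.6]
grip_width: 0.0589
```

Emit:
servo_tool:
  increments:
    - {"rotation":[0,0,0],"delta_pos":[0.05,0.05,-0.3],"gripper":40}
    - {"rotation":[0,0,0],"delta_pos":[0.1,0.2,-0.6],"gripper":40}
    - {"rotation":[0,0,0],"delta_pos":[0.15,0.5,-0.65],"gripper":40}
    - {"rotation":[0,0,0],"delta_pos":[0.2,0.75,-0.65],"gripper":40}
    - {"rotation":[0,0,0],"delta_pos":[0.2,1,-0.65],"gripper":40}

```text
time: 32.97
position: [0.451, 0.2665, 0.2274]
tcp_rot: [-0.0, 1.0, -0.0, 0.001]
ft_force: [0.3, -0.6, -1.5]
grip_width: 0.0589
```

Emit:
servo_tool:
  increments:
    - {"rotation":[0,0,0],"delta_pos":[0.06,0.25,0],"gripper":40}
    - {"rotation":[0,0,0],"delta_pos":[0.12,0.5,0],"gripper":40}
    - {"rotation":[0,0,0],"delta_pos":[0.18,0.75,0],"gripper":40}
    - {"rotation":[0,0,0],"delta_pos":[0.24,1,0],"gripper":40}

```text
time: 33.3
position: [0.4738, 0.1665, 0.2266]
tcp_rot: [-0.0, 1.0, -0.0, -0.0]
ft_force: [0.5, 0.4, -1.2]
grip_width: 0.0586
```

Emit:
servo_tool:
  increments:
    - {"rotation":[0,0,0],"delta_pos":[0.06,0.25,0],"gripper":40}
    - {"rotation":[0,0,0],"delta_pos":[0.12,0.5,0],"gripper":40}
    - {"rotation":[0,0,0],"delta_pos":[0.18,0.75,0],"gripper":40}
    - {"rotation":[0,0,0],"delta_pos":[0.24,1,0],"gripper":40}

```text
time: 33.63
position: [0.4978, 0.0665, 0.2266]
tcp_rot: [-0.0, 1.0, -0.0, -0.0]
ft_force: [0.2, 0.4, -2.3]
grip_width: 0.0588
```

Emit:
servo_tool:
  increments:
    - {"rotation":[0,0,0],"delta_pos":[0.06,0.25,0],"gripper":40}
    - {"rotation":[0,0,0],"delta_pos":[0.12,0.5,0],"gripper":40}
    - {"rotation":[0,0,0],"delta_pos":[0.18,0.75,0],"gripper":40}
    - {"rotation":[0,0,0],"delta_pos":[0.2,1,0],"gripper":40}

```text
time: 33.97
position: [0.5182, -0.0334, 0.2266]
tcp_rot: [0.0, 1.0, -0.0, 0.0]
ft_force: [0.7, -0.6, -1.7]
grip_width: 0.0587
```

Emit:
servo_tool:
  increments:
    - {"rotation":[0,0,0],"delta_pos":[0,0.2,0],"gripper":40}
    - {"rotation":[0,0,0],"delta_pos":[0,0.4,0],"gripper":40}
    - {"rotation":[0,0,0],"delta_pos":[0,0.59,0],"gripper":40}
    - {"rotation":[0,0,0],"delta_pos":[0,0.59,0.2],"gripper":40}
    - {"rotation":[0,0,0],"delta_pos":[0,0.59,0.4],"gripper":40}
    - {"rotation":[0,0,0],"delta_pos":[0,0.59,0.4],"gripper":40}

```text
time: 34.47
position: [0.5157, -0.0908, 0.1838]
tcp_rot: [-0.0, 1.0, -0.001, -0.002]
ft_force: [-1.0, 0.9, -2.7]
grip_width: 0.0583
```

```bash
python3 cups.py wrist,scene; ls -t pics|head -2
```

```text
34.4667 [ 0.5157 -0.0908  0.1838] [-1.   0.9 -2.7] 0.05830022413547833 [-0.59  0.42  0.92  1.92 -0.39  1.    0.5 ]
wrist 0.88 [ 0.6239 -0.0883  0.0125]
wrist 0.66 [ 0.6171 -0.1999  0.0072]
wrist 0.63 [ 0.513  -0.0883  0.1238]
wrist 0.36 [ 0.7667  0.0139 -0.0013]
scene 0.85 [ 0.5172 -0.0938  0.1227]
scene 0.82 [ 0.6245 -0.0908  0.0095]
scene 0.8 [ 0.6236 -0.2036  0.0065]
scene 0.8 [ 0.7611  0.2848 -0.0029]
scene 0.78 [0.5859 0.2662 0.0022]
scene 0.7 [0.673  0.3609 0.0048]
scene 0.68 [0.5656 0.3806 0.0015]
scene_34.5.png
wrist_34.5.png
```

Emit:
servo_tool:
  increments:
    - {"rotation":[0,0,0],"delta_pos":[0,0,0.2],"gripper":40}
    - {"rotation":[0,0,0],"delta_pos":[0,0,0.4],"gripper":40}
    - {"rotation":[0,0,0],"delta_pos":[0,0,0.6],"gripper":40}
    - {"rotation":[0,0,0],"delta_pos":[0,0,0.8],"gripper":40}
    - {"rotation":[0,0,0],"delta_pos":[0,0,0.95],"gripper":40}
    - {"rotation":[0,0,0],"delta_pos":[0,0,1],"gripper":40}
    - {"rotation":[0,0,0],"delta_pos":[0,0,1],"gripper":40}

```text
time: 35.25
position: [0.5179, -0.0908, 0.0862]
tcp_rot: [0.0, 1.0, 0.0, -0.0]
ft_force: [0.5, 0.1, -0.6]
grip_width: 0.0591
```

Emit:
servo_tool:
  increments:
    - {"rotation":[0,0,0],"delta_pos":[0,0,0.04],"gripper":40}
    - {"rotation":[0,0,0],"delta_pos":[0,0,0.08],"gripper":40}
    - {"rotation":[0,0,0],"delta_pos":[0,0,0.12],"gripper":40}
    - {"rotation":[0,0,0],"delta_pos":[0,0,0.13],"gripper":40}
    - {"rotation":[0,0,0],"delta_pos":[0,0,0.13],"gripper":40}

```text
time: 35.67
position: [0.5179, -0.0909, 0.0732]
tcp_rot: [-0.0, 1.0, -0.0, -0.0]
ft_force: [1.1, 0.8, -1.4]
grip_width: 0.0586
```

Emit:
servo_tool:
  increments:
    - {"rotation":[0,0,0],"delta_pos":[0,0,0.015],"gripper":40}
    - {"rotation":[0,0,0],"delta_pos":[0,0,0.025],"gripper":40}
    - {"rotation":[0,0,0],"delta_pos":[0,0,0.025],"gripper":40}

```text
time: 35.92
position: [0.5182, -0.0909, 0.0714]
tcp_rot: [-0.0, 1.0, -0.0, 0.0]
ft_force: [-3.1, 1.7, 6.8]
grip_width: 0.0587
```

Emit:
servo_tool:
  increments:
    - {"rotation":[0,0,0],"delta_pos":[0,0,-0.005],"gripper":72}
    - {"rotation":[0,0,0],"delta_pos":[0,0,-0.005],"gripper":78}
    - {"rotation":[0,0,0],"delta_pos":[0,0,-0.005],"gripper":80}
    - {"rotation":[0,0,0],"delta_pos":[0,0,-0.2],"gripper":80}
    - {"rotation":[0,0,0],"delta_pos":[0,0,-0.5],"gripper":80}
    - {"rotation":[0,0,0],"delta_pos":[0,0,-0.8],"gripper":80}
    - {"rotation":[0,0,0],"delta_pos":[0,0,-1],"gripper":80}

```text
time: 36.5
position: [0.5184, -0.0917, 0.1729]
tcp_rot: [0.0, 1.0, -0.001, 0.001]
ft_force: [2.1, -0.3, -0.8]
grip_width: 0.0733
```

Emit:
servo_tool:
  increments:
    - {"rotation":[0,0,0],"delta_pos":[0,-0.2,-0.35],"gripper":80}
    - {"rotation":[0,0,0],"delta_pos":[0,-0.5,-0.6],"gripper":100}
    - {"rotation":[0,0,0],"delta_pos":[0,-0.75,-0.8],"gripper":100}
    - {"rotation":[0,0,0],"delta_pos":[0.1,-1,-0.8],"gripper":100}

```text
time: 36.83
position: [0.5288, 0.0094, 0.2546]
tcp_rot: [-0.001, 1.0, -0.001, 0.002]
ft_force: [1.1, -0.2, -0.7]
grip_width: 0.0883
```

```bash
python3 cups.py wrist,scene; ls -t pics|head -2
```

```text
36.8333 [0.5288 0.0094 0.2546] [ 1.1 -0.2 -0.7] 0.08833222824531321 [-0.85  0.34  0.98  1.82 -0.31  1.14  0.23]
wrist 0.91 [ 0.5165 -0.0878  0.009 ]
wrist 0.78 [ 0.5166 -0.2046  0.0088]
wrist 0.75 [ 0.6214 -0.0885  0.0131]
wrist 0.57 [ 0.6196 -0.1982  0.0072]
scene 0.97 [ 5.872e-01  2.651e-01 -1.000e-04]
scene 0.96 [ 0.7571  0.287  -0.0026]
scene 0.75 [ 0.6198 -0.2018  0.0097]
scene 0.74 [ 0.5168 -0.0899  0.0091]
scene 0.7 [ 5.689e-01  3.778e-01 -4.000e-04]
scene 0.64 [0.6723 0.3592 0.0024]
scene 0.61 [ 0.6214 -0.0883  0.009 ]
scene_36.8.png
wrist_36.8.png
```

Emit:
servo_tool:
  increments:
    - {"rotation":[0,0,0],"delta_pos":[0.02,-0.33,0],"gripper":100}
    - {"rotation":[0,0,0],"delta_pos":[0.05,-0.67,0],"gripper":100}
    - {"rotation":[0,0,0],"delta_pos":[0.1,-1,0],"gripper":100}

```text
time: 37.28
position: [0.5376, 0.1081, 0.2506]
tcp_rot: [-0.0, 1.0, -0.002, -0.0]
ft_force: [1.0, -0.4, -0.1]
grip_width: 0.0916
```

Emit:
servo_tool:
  increments:
    - {"rotation":[0,0,0],"delta_pos":[0.02,-0.33,0],"gripper":100}
    - {"rotation":[0,0,0],"delta_pos":[0.05,-0.67,0],"gripper":100}
    - {"rotation":[0,0,0],"delta_pos":[0.1,-1,0],"gripper":100}

```text
time: 37.53
position: [0.5478, 0.2089, 0.2504]
tcp_rot: [0.0, 1.0, -0.001, -0.0]
ft_force: [1.4, -0.3, 0.8]
grip_width: 0.0918
```

Emit:
servo_tool:
  increments:
    - {"rotation":[0,0,-0.15],"delta_pos":[0.05,-0.3,0],"gripper":100}
    - {"rotation":[0,0,-0.3],"delta_pos":[0.1,-0.6,0],"gripper":100}
    - {"rotation":[0,0,-0.45],"delta_pos":[0.2,-0.8,0],"gripper":100}
    - {"rotation":[0,0,-0.6],"delta_pos":[0.2,-1,0],"gripper":100}
    - {"rotation":[0,0,-0.75],"delta_pos":[0.2,-1,0],"gripper":100}
    - {"rotation":[0,0,-0.9],"delta_pos":[0.2,-1,0],"gripper":100}
    - {"rotation":[0,0,-1],"delta_pos":[0.2,-1,0],"gripper":100}

```text
time: 38.12
position: [0.5686, 0.3072, 0.25]
tcp_rot: [0.001, 0.923, 0.385, -0.001]
ft_force: [-0.9, -1.3, 0.1]
grip_width: 0.0918
```

```bash
python3 cups.py wrist,scene; ls -t pics|head -2
```

```text
38.1167 [0.5686 0.3072 0.25  ] [-0.9 -1.3  0.1] 0.09183904693345087 [-1.01  0.51  0.68  1.52 -0.33  1.23  0.51]
wrist 0.91 [ 0.6685  0.3608 -0.0018]
wrist 0.8 [ 0.5642  0.3796 -0.0017]
wrist 0.76 [0.7612 0.2874 0.0012]
wrist 0.66 [ 5.811e-01  2.593e-01 -3.000e-04]
scene 0.91 [ 0.7601  0.2856 -0.0013]
scene 0.85 [ 0.6221 -0.2019  0.0092]
scene 0.82 [0.5655 0.3794 0.004 ]
scene 0.73 [ 0.623  -0.0922  0.0099]
scene 0.68 [0.674  0.3571 0.0037]
scene 0.59 [0.5849 0.2664 0.0034]
scene 0.56 [ 0.5188 -0.0921  0.0086]
scene_38.1.png
wrist_38.1.png
```

Emit:
servo_tool:
  increments:
    - {"rotation":[0,0,0],"delta_pos":[0.25,-0.25,0.1],"gripper":100}
    - {"rotation":[0,0,0],"delta_pos":[0.5,-0.52,0.3],"gripper":100}
    - {"rotation":[0,0,0],"delta_pos":[0.5,-0.52,0.6],"gripper":100}
    - {"rotation":[0,0,0],"delta_pos":[0.5,-0.52,0.9],"gripper":100}
    - {"rotation":[0,0,0],"delta_pos":[0.5,-0.52,0.9],"gripper":100}

```text
time: 38.73
position: [0.5633, 0.3799, 0.1544]
tcp_rot: [0.001, 0.924, 0.382, -0.005]
ft_force: [-1.6, -0.8, -0.5]
grip_width: 0.0919
```

```bash
python3 cups.py wrist,scene; ls -t pics|head -2
```

```text
38.7333 [0.5633 0.3799 0.1544] [-1.6 -0.8 -0.5] 0.09185720109525461 [-1.05  0.65  0.63  1.54 -0.41  1.1   0.45]
wrist 0.97 [ 0.6729  0.3576 -0.0018]
wrist 0.95 [ 0.5665  0.3795 -0.0033]
wrist 0.72 [0.7564 0.2867 0.    ]
wrist 0.67 [0.5781 0.2621 0.0008]
scene 0.89 [0.5659 0.3824 0.0013]
scene 0.84 [ 0.623  -0.2003  0.0082]
scene 0.79 [ 0.5171 -0.092   0.0101]
scene 0.77 [ 0.622  -0.0905  0.0118]
scene 0.7 [0.6734 0.3604 0.0014]
scene 0.7 [ 0.7592  0.2867 -0.0027]
scene 0.6 [0.5849 0.269  0.0021]
scene_38.7.png
wrist_38.7.png
```

View pics/wrist_38.7.png

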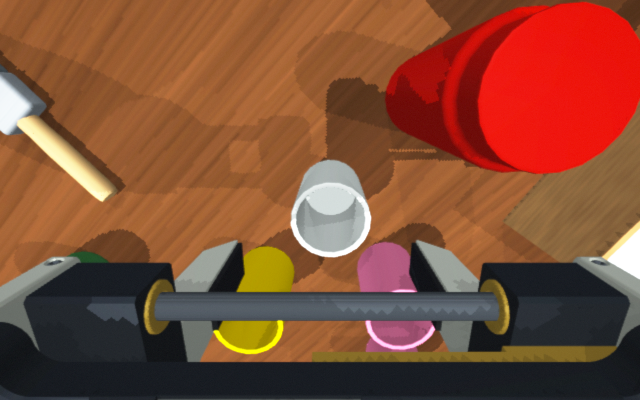

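Emit:
servo_tool:
  increments:
    - {"rotation":[0,0,0],"delta_pos":[0,0.01,0.2],"gripper":100}
    - {"rotation":[0,0,0],"delta_pos":[0,0.01,0.5],"gripper":100}
    - {"rotation":[0,0,0],"delta_pos":[0,0.01,0.8],"gripper":100}
    - {"rotation":[0,0,0],"delta_pos":[0,0.01,0.96],"gripper":100}
    - {"rotation":[0,0,0],"delta_pos":[0,0.01,0.96],"gripper":100}
    - {"rotation":[0,0,0],"delta_pos":[0,0.01,0.96],"gripper":100}

```text
time: 39.43
position: [0.5683, 0.3804, 0.0663]
tcp_rot: [-0.0, 0.924, 0.382, 0.001]
ft_force: [-0.1, 0.4, -0.0]
grip_width: 0.0918
```

Emit:
servo_tool:
  increments:
    - {"rotation":[0,0,0],"delta_pos":[0,0,0],"gripper":75}
    - {"rotation":[0,0,0],"delta_pos":[0,0,0],"gripper":70}
    - {"rotation":[0,0,0],"delta_pos":[0,0,0],"gripper":65}
    - {"rotation":[0,0,0],"delta_pos":[0,0,0],"gripper":60}
    - {"rotation":[0,0,0],"delta_pos":[0,0,0],"gripper":50}
    - {"rotation":[0,0,0],"delta_pos":[0,0,0],"gripper":40}
    - {"rotation":[0,0,0],"delta_pos":[0,0,0],"gripper":40}
  squeeze: 12

```text
time: 40.02
position: [0.5675, 0.3804, 0.0652]
tcp_rot: [-0.0, 0.924, 0.382, 0.0]
ft_force: [-2.2, -1.4, 5.8]
grip_width: 0.0603
```

Emit:
servo_tool:
  increments:
    - {"rotation":[0,0,0],"delta_pos":[0,0,-0.1],"gripper":40}
    - {"rotation":[0,0,0],"delta_pos":[0,0,-0.3],"gripper":40}
    - {"rotation":[0,0,0],"delta_pos":[0,0,-0.55],"gripper":40}
    - {"rotation":[0,0,0],"delta_pos":[0,0,-0.8],"gripper":40}
    - {"rotation":[0,0,0],"delta_pos":[0,0,-1],"gripper":40}

```text
time: 40.43
position: [0.5677, 0.3803, 0.1668]
tcp_rot: [0.0, 0.924, 0.382, 0.0]
ft_force: [0.6, 0.3, -1.8]
grip_width: 0.0603
```

Emit:
servo_tool:
  increments:
    - {"rotation":[0,0,0],"delta_pos":[0,0,-0.3],"gripper":40}
    - {"rotation":[0,0,0.15],"delta_pos":[-0.1,0.1,-0.6],"gripper":40}
    - {"rotation":[0,0,0.3],"delta_pos":[-0.3,0.25,-0.7],"gripper":40}
    - {"rotation":[0,0,0.45],"delta_pos":[-0.5,0.4,-0.7],"gripper":40}
    - {"rotation":[0,0,0.6],"delta_pos":[-0.8,0.55,-0.7],"gripper":40}
    - {"rotation":[0,0,0.75],"delta_pos":[-1,0.7,-0.7],"gripper":40}
    - {"rotation":[0,0,0.9],"delta_pos":[-1,0.7,-0.7],"gripper":40}
    - {"rotation":[0,0,1],"delta_pos":[-1,0.7,-0.7],"gripper":40}

```text
time: 41.1
position: [0.5459, 0.258, 0.2356]
tcp_rot: [-0.0, 1.0, -0.005, -0.0]
ft_force: [0.6, 0.7, -0.9]
grip_width: 0.0602
```

Emit:
servo_tool:
  increments:
    - {"rotation":[0,0,0],"delta_pos":[-0.07,0.25,0],"gripper":40}
    - {"rotation":[0,0,0],"delta_pos":[-0.14,0.5,0],"gripper":40}
    - {"rotation":[0,0,0],"delta_pos":[-0.21,0.75,0],"gripper":40}
    - {"rotation":[0,0,0],"delta_pos":[-0.28,1,0],"gripper":40}

```text
time: 41.43
position: [0.5174, 0.1591, 0.2349]
tcp_rot: [0.0, 1.0, -0.0, -0.0]
ft_force: [0.2, 0.6, -2.0]
grip_width: 0.0606
```

Emit:
servo_tool:
  increments:
    - {"rotation":[0,0,0],"delta_pos":[-0.07,0.25,0],"gripper":40}
    - {"rotation":[0,0,0],"delta_pos":[-0.14,0.5,0],"gripper":40}
    - {"rotation":[0,0,0],"delta_pos":[-0.21,0.75,0],"gripper":40}
    - {"rotation":[0,0,0],"delta_pos":[-0.28,1,0],"gripper":40}

```text
time: 41.77
position: [0.4894, 0.059, 0.235]
tcp_rot: [-0.0, 1.0, -0.0, -0.0]
ft_force: [0.7, -0.6, -2.5]
grip_width: 0.0604
```

Emit:
servo_tool:
  increments:
    - {"rotation":[0,0,0],"delta_pos":[-0.07,0.25,0],"gripper":40}
    - {"rotation":[0,0,0],"delta_pos":[-0.14,0.5,0],"gripper":40}
    - {"rotation":[0,0,0],"delta_pos":[-0.21,0.75,0],"gripper":40}
    - {"rotation":[0,0,0],"delta_pos":[-0.28,1,0],"gripper":40}

```text
time: 42.1
position: [0.4613, -0.041, 0.235]
tcp_rot: [-0.0, 1.0, -0.0, 0.0]
ft_force: [-0.0, -0.0, -1.8]
grip_width: 0.0604
```

Emit:
servo_tool:
  increments:
    - {"rotation":[0,0,0],"delta_pos":[-0.07,0.25,0],"gripper":40}
    - {"rotation":[0,0,0],"delta_pos":[-0.14,0.5,0],"gripper":40}
    - {"rotation":[0,0,0],"delta_pos":[-0.21,0.75,0],"gripper":40}
    - {"rotation":[0,0,0],"delta_pos":[-0.28,1,0],"gripper":40}

```text
time: 42.43
position: [0.4333, -0.1409, 0.2351]
tcp_rot: [-0.0, 1.0, -0.0, 0.0]
ft_force: [-0.2, 0.3, -2.8]
grip_width: 0.0602
```

```bash
python3 cups.py wrist,scene; ls -t pics|head -2
```

```text
42.4333 [ 0.4333 -0.1409  0.2351] [-0.2  0.3 -2.8] 0.06019112612305146 [-0.69  0.21  1.07  2.01 -0.21  1.04  0.48]
wrist 0.76 [ 0.6532 -0.101   0.0112]
wrist 0.75 [ 0.428  -0.1423  0.1678]
wrist 0.62 [ 0.5178 -0.2049  0.0073]
wrist 0.6 [ 0.619  -0.2029  0.0076]
wrist 0.58 [ 0.5143 -0.088   0.0086]
scene 0.96 [ 0.5177 -0.0906  0.0103]
scene 0.73 [0.6778 0.3597 0.0017]
scene 0.7 [ 0.6233 -0.204   0.008 ]
scene 0.69 [ 0.4305 -0.1443  0.1701]
scene 0.66 [ 0.6534 -0.1026  0.0081]
scene 0.57 [ 0.5201 -0.5734  0.0036]
scene 0.56 [7.584e-01 2.859e-01 2.000e-04]
scene_42.4.png
wrist_42.4.png
```

Emit:
servo_tool:
  increments:
    - {"rotation":[0,0,0],"delta_pos":[-0.1,0.2,0],"gripper":40}
    - {"rotation":[0,0,0],"delta_pos":[-0.2,0.4,0],"gripper":40}
    - {"rotation":[0,0,0],"delta_pos":[-0.21,0.62,0],"gripper":40}
    - {"rotation":[0,0,0],"delta_pos":[-0.21,0.62,0.2],"gripper":40}
    - {"rotation":[0,0,0],"delta_pos":[-0.21,0.62,0.4],"gripper":40}
    - {"rotation":[0,0,0],"delta_pos":[-0.21,0.62,0.5],"gripper":40}
    - {"rotation":[0,0,0],"delta_pos":[-0.21,0.62,0.5],"gripper":40}

```text
time: 43.22
position: [0.4121, -0.2002, 0.183]
tcp_rot: [-0.001, 1.0, 0.0, -0.002]
ft_force: [-0.3, 0.7, -2.1]
grip_width: 0.0605
```

```bash
python3 cups.py wrist; ls -t pics|head -1
```

```text
43.2167 [ 0.4121 -0.2002  0.183 ] [-0.3  0.7 -2.1] 0.06046235020481467 [-0.47  0.31  1.02  2.07 -0.32  0.94  0.73]
wrist 0.95 [ 0.5198 -0.2031  0.0062]
wrist 0.83 [ 0.6188 -0.2     0.0054]
wrist 0.72 [ 0.6517 -0.0999  0.0082]
wrist 0.62 [ 0.5163 -0.0864  0.0084]
wrist 0.56 [ 0.4077 -0.2022  0.1144]
wrist 0.32 [ 0.4055 -0.2034  0.0111]
wrist_43.2.png
```

View pics/wrist_43.2.png

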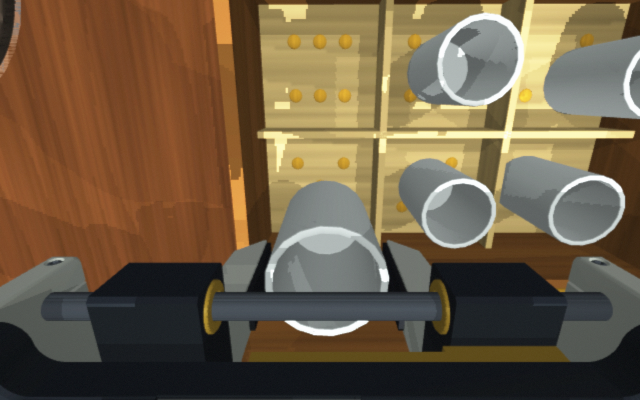

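Emit:
servo_tool:
  increments:
    - {"rotation":[0,0,0],"delta_pos":[0,0,0.2],"gripper":40}
    - {"rotation":[0,0,0],"delta_pos":[0,0,0.4],"gripper":40}
    - {"rotation":[0,0,0],"delta_pos":[0,0,0.6],"gripper":40}
    - {"rotation":[0,0,0],"delta_pos":[0,0,0.8],"gripper":40}
    - {"rotation":[0,0,0],"delta_pos":[0,0,0.92],"gripper":40}
    - {"rotation":[0,0,0],"delta_pos":[0,0,0.97],"gripper":40}
    - {"rotation":[0,0,0],"delta_pos":[0,0,0.97],"gripper":40}

```text
time: 43.9
position: [0.4134, -0.2015, 0.0878]
tcp_rot: [-0.0, 1.0, 0.0, -0.0]
ft_force: [0.1, -0.7, -1.2]
grip_width: 0.0608
```

Emit:
servo_tool:
  increments:
    - {"rotation":[0,0,0],"delta_pos":[0,0,0.04],"gripper":40}
    - {"rotation":[0,0,0],"delta_pos":[0,0,0.07],"gripper":40}
    - {"rotation":[0,0,0],"delta_pos":[0,0,0.09],"gripper":40}
    - {"rotation":[0,0,0],"delta_pos":[0,0,0.1],"gripper":40}
    - {"rotation":[0,0,0],"delta_pos":[0,0,0.1],"gripper":40}

```text
time: 44.32
position: [0.4131, -0.2018, 0.0778]
tcp_rot: [-0.0, 1.0, -0.0, 0.0]
ft_force: [-0.5, 0.1, -2.2]
grip_width: 0.0603
```

Emit:
servo_tool:
  increments:
    - {"rotation":[0,0,0],"delta_pos":[0,0,0.02],"gripper":40}
    - {"rotation":[0,0,0],"delta_pos":[0,0,0.035],"gripper":40}
    - {"rotation":[0,0,0],"delta_pos":[0,0,0.035],"gripper":40}

```text
time: 44.57
position: [0.4128, -0.2027, 0.0746]
tcp_rot: [0.0, 1.0, -0.001, 0.0]
ft_force: [-3.0, -1.0, 6.5]
grip_width: 0.0605
```

Emit:
servo_tool:
  increments:
    - {"rotation":[0,0,0],"delta_pos":[0,0,-0.005],"gripper":70}
    - {"rotation":[0,0,0],"delta_pos":[0,0,-0.005],"gripper":76}
    - {"rotation":[0,0,0],"delta_pos":[0,0,-0.005],"gripper":76}
    - {"rotation":[0,0,0],"delta_pos":[0,0,-0.2],"gripper":76}
    - {"rotation":[0,0,0],"delta_pos":[0,0,-0.5],"gripper":76}
    - {"rotation":[0,0,0],"delta_pos":[0,0,-0.8],"gripper":76}
    - {"rotation":[0,0,0],"delta_pos":[0,0,-1],"gripper":76}

```text
time: 45.15
position: [0.4132, -0.2024, 0.1762]
tcp_rot: [0.0, 1.0, -0.001, 0.0]
ft_force: [0.2, -0.4, -0.2]
grip_width: 0.0698
```

Emit:
servo_tool:
  increments:
    - {"rotation":[0,0,0],"delta_pos":[0,-0.2,-0.35],"gripper":60}
    - {"rotation":[0,0,0],"delta_pos":[0.2,-0.5,-0.6],"gripper":50}
    - {"rotation":[0,0,0],"delta_pos":[0.3,-0.75,-0.8],"gripper":50}
    - {"rotation":[0,0,0],"delta_pos":[0.4,-1,-1],"gripper":50}

```text
time: 45.48
position: [0.4538, -0.1003, 0.2757]
tcp_rot: [-0.0, 1.0, -0.0, 0.001]
ft_force: [2.0, -1.0, 0.1]
grip_width: 0.0484
```

```bash
python3 cups.py wrist,scene,top; ls -t pics|head -3
```

```text
45.4833 [ 0.4538 -0.1003  0.2757] [ 2.  -1.   0.1] 0.048412730046508375 [-0.84  0.17  1.12  1.93 -0.17  1.14  0.35]
wrist 0.77 [ 0.6204 -0.2033  0.0094]
wrist 0.72 [ 0.5184 -0.2059  0.0077]
wrist 0.67 [ 0.4048 -0.203   0.0064]
wrist 0.62 [ 0.6523 -0.0994  0.01  ]
wrist 0.57 [ 0.5151 -0.0891  0.0092]
wrist 0.41 [ 0.5221 -0.147  -0.0018]
scene 0.84 [ 5.863e-01  2.633e-01 -4.000e-04]
scene 0.72 [ 0.7607  0.2876 -0.0033]
scene 0.68 [ 0.6245 -0.1994  0.0065]
scene 0.62 [ 0.5198 -0.0929  0.0094]
scene 0.61 [0.6741 0.3592 0.0023]
scene 0.57 [ 0.6528 -0.1008  0.0078]
top 0.85 [7.570e-01 2.854e-01 5.000e-04]
top 0.72 [0.5856 0.2661 0.0026]
top 0.7 [ 0.6492 -0.1015  0.0061]
top 0.6 [ 0.5191 -0.2065  0.0139]
top 0.58 [0.6719 0.3643 0.0009]
top 0.54 [ 0.4162 -0.2017  0.0123]
top 0.51 [ 0.619  -0.2034  0.0123]
top_45.5.png
scene_45.5.png
wrist_45.5.png
```

View pics/wrist_45.5.png

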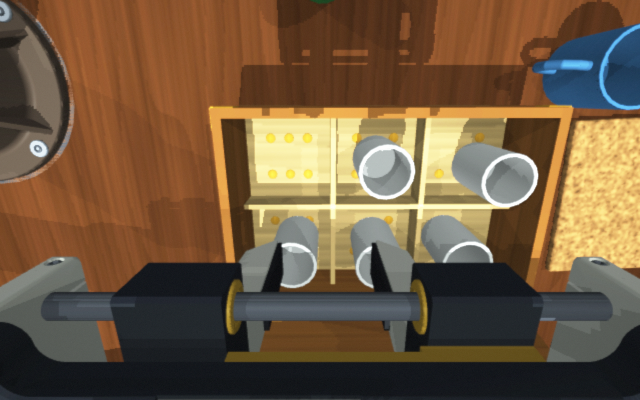

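View pics/top_45.5.png

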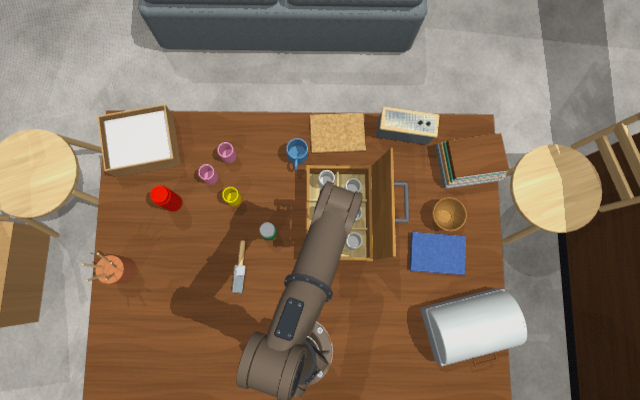

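View pics/scene_45.5.png

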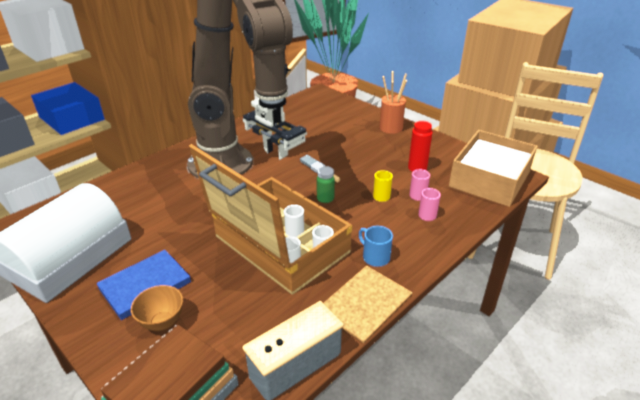

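Emit:
servo_tool:
  increments:
    - {"rotation":[0,0,-0.15],"delta_pos":[0.1,0,-0.3],"gripper":30}
    - {"rotation":[0,0,-0.3],"delta_pos":[0.2,0,-0.6],"gripper":30}
    - {"rotation":[0,0,-0.45],"delta_pos":[0.3,0,-0.9],"gripper":30}
    - {"rotation":[0,0,-0.6],"delta_pos":[0.4,0,-1],"gripper":30}
    - {"rotation":[0,0,-0.75],"delta_pos":[0.5,0,-1],"gripper":30}
    - {"rotation":[0,0,-0.9],"delta_pos":[0.64,0,-1],"gripper":30}
    - {"rotation":[0,0,-1],"delta_pos":[0.64,0,-1],"gripper":30}

```text
time: 46.37
position: [0.5181, -0.1028, 0.3731]
tcp_rot: [0.0, 0.923, 0.385, -0.001]
ft_force: [-0.3, -0.3, 0.3]
grip_width: 0.0275
```

Emit:
servo_tool:
  increments:
    - {"rotation":[0,0,-0.15],"delta_pos":[0,0,-0.3],"gripper":30}
    - {"rotation":[0,0,-0.3],"delta_pos":[-0.1,0.1,-0.45],"gripper":30}
    - {"rotation":[0,0,-0.45],"delta_pos":[-0.3,0.3,-0.45],"gripper":30}
    - {"rotation":[0,0,-0.6],"delta_pos":[-0.5,0.5,-0.45],"gripper":30}
    - {"rotation":[0,0,-0.75],"delta_pos":[-0.7,0.7,-0.45],"gripper":30}
    - {"rotation":[0,0,-0.9],"delta_pos":[-0.7,0.7,-0.45],"gripper":30}
    - {"rotation":[0,0,-1],"delta_pos":[-0.7,0.7,-0.45],"gripper":30}
    - {"rotation":[0,0,-1],"delta_pos":[-0.7,0.7,-0.45],"gripper":30}

```text
time: 47.03
position: [0.5157, -0.2032, 0.4182]
tcp_rot: [-0.001, 0.708, 0.707, -0.001]
ft_force: [0.5, 1.7, 0.5]
grip_width: 0.0271
```

Emit:
servo_tool:
  increments:
    - {"rotation":[0,0,0],"delta_pos":[-0.33,0,0],"gripper":30}
    - {"rotation":[0,0,0],"delta_pos":[-0.67,0,0],"gripper":30}
    - {"rotation":[0,0,0],"delta_pos":[-1,0,0],"gripper":30}
    - {"rotation":[0,0,0],"delta_pos":[-1,0,0],"gripper":30}

```text
time: 47.37
position: [0.5136, -0.3082, 0.4183]
tcp_rot: [0.0, 0.712, 0.702, -0.002]
ft_force: [-0.3, -0.1, -0.3]
grip_width: 0.0274
```

Run:
```python
from h import *
s=monitor.state();print(s['time'],s['position'],s['tcp_rot'].round(3),s['grip_width'],s['qpos'].round(2))
for c in ['wrist','scene','top']:
  optics.get_image(c)
  for q in nets.tip_of(c,'lid_bar'): print(c,round(q['score'],2),np.round(q['xyz'],4))
```

```text
47.3667 [ 0.51361042 -0.30819202  0.41831316] [ 0.     0.712  0.702 -0.002] 0.027390799540913092 [-0.11  0.37  0.86  1.34 -0.27  1.55  2.28]
wrist 0.84 [ 0.5188 -0.3477  0.3311]
wrist 0.41 [ 0.6218 -0.2022  0.007 ]
scene 0.57 [ 0.5185 -0.3521  0.3328]
top 0.34 [ 0.3686 -0.5392 -0.0045]
```

Emit:
servo_tool:
  increments:
    - {"rotation":[0,0,0],"delta_pos":[-0.2,0.04,0],"gripper":30}
    - {"rotation":[0,0,0],"delta_pos":[-0.41,0.04,0],"gripper":30}
    - {"rotation":[0,0,0],"delta_pos":[-0.41,0.04,0.15],"gripper":30}
    - {"rotation":[0,0,0],"delta_pos":[-0.41,0.04,0.3],"gripper":30}
    - {"rotation":[0,0,0],"delta_pos":[-0.41,0.04,0.4],"gripper":30}
    - {"rotation":[0,0,0],"delta_pos":[-0.41,0.04,0.4],"gripper":30}

```text
time: 48.17
position: [0.521, -0.3399, 0.3771]
tcp_rot: [-0.002, 0.707, 0.708, -0.0]
ft_force: [0.5, -0.2, -0.2]
grip_width: 0.0275
```

Run:
```python
from h import *
s=monitor.state();print(s['time'],s['position'],s['tcp_rot'].round(3),s['grip_width'],s['qpos'].round(2))
im,d=optics.get_image('wrist');cv2.imwrite('pics/w50.png',im)
for q in nets.tip_of('wrist','lid_bar'): print(round(q['score'],2),np.round(q['xyz'],4))
```

```text
48.1667 [ 0.52096455 -0.33985682  0.37712233] [-0.002  0.707  0.708 -0.   ] 0.02754866553166501 [-0.04  0.43  0.84  1.37 -0.31  1.49  2.36]
0.76 [ 0.5179 -0.3463  0.332 ]
0.59 [ 0.7634  0.0138 -0.0017]
```

View pics/w50.png

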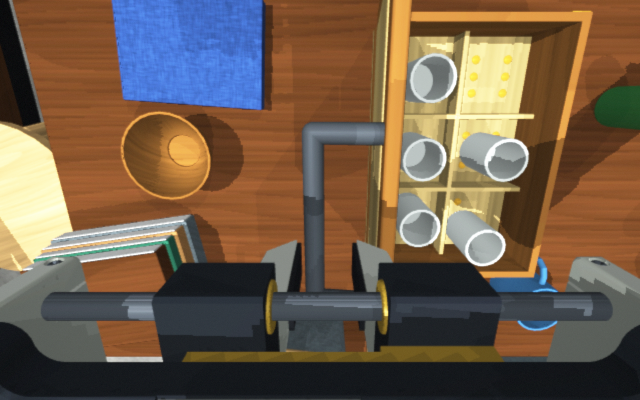

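Emit:
servo_tool:
  increments:
    - {"rotation":[0,0,0],"delta_pos":[-0.08,0,0],"gripper":30}
    - {"rotation":[0,0,0],"delta_pos":[-0.08,0,0],"gripper":30}
    - {"rotation":[0,0,0],"delta_pos":[-0.08,0,0.2],"gripper":30}
    - {"rotation":[0,0,0],"delta_pos":[-0.08,0,0.4],"gripper":30}
    - {"rotation":[0,0,0],"delta_pos":[-0.08,0,0.62],"gripper":30}
    - {"rotation":[0,0,0],"delta_pos":[-0.08,0,0.62],"gripper":30}
    - {"rotation":[0,0,0],"delta_pos":[-0.08,0,0.62],"gripper":30}
  squeeze: 40

```text
time: 48.85
position: [0.5208, -0.3497, 0.3173]
tcp_rot: [-0.001, 0.707, 0.707, -0.0]
ft_force: [0.0, -0.5, 0.9]
grip_width: 0.0277
```

Emit:
servo_tool:
  increments:
    - {"rotation":[0,0,0],"delta_pos":[0,0,0],"gripper":0}
    - {"rotation":[0,0,0],"delta_pos":[0,0,0],"gripper":0}
    - {"rotation":[0,0,0],"delta_pos":[0,0,0],"gripper":0}
    - {"rotation":[0,0,0],"delta_pos":[0,0,0],"gripper":0}

```text
time: 49.18
position: [0.5214, -0.3499, 0.3185]
tcp_rot: [0.001, 0.707, 0.707, 0.0]
ft_force: [-0.9, 2.2, 5.0]
grip_width: 0.0126
```

Run:
```python
from h import *
im,d,W=lid()
m=(W[...,0]>.6)&(W[...,0]<.66)&(W[...,1]<-.24)&(W[...,1]>-.33)&(W[...,2]>.15)&(W[...,2]<.34)
k=W[m];a=np.pi/2-np.polyfit(k[:,2],k[:,1],1)[0];print(monitor.state()['position'],monitor.state()['ft_force'],'lid',a)
r=.236;a0=a+.2306
for l in [1.6,1.5,1.4,1.3,1.2,1.1,1.0,.9,.8,.7,.6,.5,.4,.3,.2,.1,.0]:
  print(l,(np.array([np.cos(l+.2306)-np.cos(a0),np.sin(l+.2306)-np.sin(a0)])*r*10).round(2))
```

```text
[ 0.52139029 -0.34997387  0.31841728] [0.11829826 1.6812793  5.83854261] lid 1.685602788782143
1.6 [0.19 0.06]
1.5 [0.42 0.11]
1.4 [0.66 0.14]
1.3 [0.89 0.14]
1.2 [1.13 0.12]
1.1 [1.36 0.07]
1.0 [1.59 0.  ]
0.9 [ 1.8  -0.09]
0.8 [ 2.01 -0.2 ]
0.7 [ 2.21 -0.33]
0.6 [ 2.39 -0.48]
0.5 [ 2.56 -0.65]
0.4 [ 2.71 -0.83]
0.3 [ 2.83 -1.03]
0.2 [ 2.94 -1.24]
0.1 [ 3.03 -1.45]
0.0 [ 3.1  -1.68]
```

Emit:
servo_tool:
  increments:
    - {"rotation":[0,0,0],"delta_pos":[0.09,0,-0.03],"gripper":0}
    - {"rotation":[0,0,0],"delta_pos":[0.19,0,-0.06],"gripper":0}
    - {"rotation":[0,0,0],"delta_pos":[0.42,0,-0.11],"gripper":0}
    - {"rotation":[0,0,0],"delta_pos":[0.66,0,-0.14],"gripper":0}
    - {"rotation":[0,0,0],"delta_pos":[0.89,0,-0.14],"gripper":0}
    - {"rotation":[0,0,0],"delta_pos":[0.89,0,-0.14],"gripper":0}

```text
time: 49.73
position: [0.5216, -0.2584, 0.3334]
tcp_rot: [0.001, 0.706, 0.708, 0.001]
ft_force: [-4.1, 4.7, 14.7]
grip_width: 0.0127
```

Emit:
servo_tool:
  increments:
    - {"rotation":[0,0,0],"delta_pos":[0.12,0,-0.015],"gripper":0}
    - {"rotation":[0,0,0],"delta_pos":[0.24,0,0],"gripper":0}
    - {"rotation":[0,0,0],"delta_pos":[0.47,0,0.05],"gripper":0}
    - {"rotation":[0,0,0],"delta_pos":[0.7,0,0.12],"gripper":0}
    - {"rotation":[0,0,0],"delta_pos":[0.91,0,0.21],"gripper":0}
    - {"rotation":[0,0,0],"delta_pos":[0.91,0,0.21],"gripper":0}

```text
time: 50.23
position: [0.5217, -0.1655, 0.3094]
tcp_rot: [-0.001, 0.705, 0.709, 0.001]
ft_force: [1.7, 4.7, 0.2]
grip_width: 0.0122
```

Emit:
servo_tool:
  increments:
    - {"rotation":[0,0,0],"delta_pos":[0.1,0,0.05],"gripper":0}
    - {"rotation":[0,0,0],"delta_pos":[0.21,0,0.11],"gripper":0}
    - {"rotation":[0,0,0],"delta_pos":[0.41,0,0.24],"gripper":0}
    - {"rotation":[0,0,0],"delta_pos":[0.59,0,0.39],"gripper":0}
    - {"rotation":[0,0,0],"delta_pos":[0.76,0,0.56],"gripper":0}
    - {"rotation":[0,0,0],"delta_pos":[0.91,0,0.74],"gripper":0}
    - {"rotation":[0,0,0],"delta_pos":[0.91,0,0.74],"gripper":0}

```text
time: 50.82
position: [0.5217, -0.0775, 0.234]
tcp_rot: [0.001, 0.706, 0.708, -0.001]
ft_force: [7.1, -0.4, -6.8]
grip_width: 0.0129
```

Run:
```python
from h import *
im,d,W=lid();cv2.imwrite('pics/s51.png',im[60:300,150:450])
for x0,x1 in [(.36,.42),(.6,.66)]:
  m=(W[...,0]>x0)&(W[...,0]<x1)&(W[...,1]<-.06)&(W[...,1]>-.25)&(W[...,2]>.118)&(W[...,2]<.34)
  k=W[m];print(len(k),np.arctan(np.polyfit(k[:,1],k[:,2],1)[0]))
print(monitor.state()['position'],monitor.state()['ft_force'])
```

```text
882 0.393567709550167
1246 0.39054940338204647
[ 0.52171434 -0.07827929  0.23508497] [ 5.05449527 -0.16803068 -6.01100085]
```

View pics/s51.png

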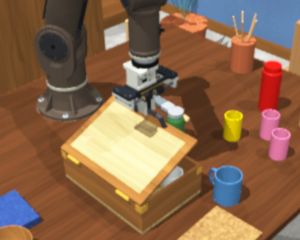

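Emit:
servo_tool:
  increments:
    - {"rotation":[0,0,0],"delta_pos":[0.06,0,0.1],"gripper":0}
    - {"rotation":[0,0,0],"delta_pos":[0.12,0,0.2],"gripper":0}
    - {"rotation":[0,0,0],"delta_pos":[0.23,0,0.41],"gripper":0}
    - {"rotation":[0,0,0],"delta_pos":[0.3,0,0.58],"gripper":0}
    - {"rotation":[0,0,0],"delta_pos":[0.35,0,0.72],"gripper":0}
    - {"rotation":[0,0,0],"delta_pos":[0.38,0,0.82],"gripper":0}
    - {"rotation":[0,0,0],"delta_pos":[0.38,0,0.82],"gripper":0}

```text
time: 51.45
position: [0.5216, -0.0406, 0.153]
tcp_rot: [0.0, 0.707, 0.707, -0.0]
ft_force: [4.7, 2.8, -4.7]
grip_width: 0.0128
```

```bash
cat > lidang.py <<'E'
from h import *
im,d,W=lid();cv2.imwrite('pics/s%.1f.png'%monitor.state()['time'],im)
for x0,x1 in [(.36,.42),(.6,.66)]:
  m=(W[...,0]>x0)&(W[...,0]<x1)&(W[...,1]<-.05)&(W[...,1]>-.25)&(W[...,2]>.105)&(W[...,2]<.2)
  k=W[m];f=np.polyfit(k[:,1],k[:,2],1);print(len(k),np.arctan(f[0]),'z at front',np.polyval(f,-.03))
print(monitor.state()['time'],monitor.state()['position'],monitor.state()['ft_force'])
E
python3 lidang.py
```

```text
732 0.025697581441989876 z at front 0.12386981256414625
976 0.024000815507343662 z at front 0.12375527249185952
51.5 [ 0.5215958  -0.04069367  0.15356456] [ 4.05350937  3.60021301 -4.57879296]
```

Emit:
servo_tool:
  increments:
    - {"rotation":[0,0,0],"delta_pos":[0.01,0,0.04],"gripper":0}
    - {"rotation":[0,0,0],"delta_pos":[0.01,0,0.07],"gripper":0}
    - {"rotation":[0,0,0],"delta_pos":[0.01,0,0.07],"gripper":0}
    - {"rotation":[0,0,0],"delta_pos":[0.01,0,0.07],"gripper":0}

```text
time: 51.83
position: [0.5216, -0.0392, 0.1472]
tcp_rot: [-0.0, 0.707, 0.707, 0.001]
ft_force: [3.2, 4.4, -0.9]
grip_width: 0.0128
```

```bash
python3 lidang.py
```

```text
726 -0.00039084285970208445 z at front 0.1179884857143958
957 0.0011487463701758747 z at front 0.11829732230024886
51.8833 [ 0.52157899 -0.03924196  0.1471954 ] [ 3.3328616   4.47904951 -2.51312235]
```

Emit:
servo_tool:
  increments:
    - {"rotation":[0,0,0],"delta_pos":[0,0,0.02],"gripper":0}
    - {"rotation":[0,0,0],"delta_pos":[0,0,0.02],"gripper":0}
    - {"rotation":[0,0,0],"delta_pos":[0,0,0.02],"gripper":50}
    - {"rotation":[0,0,0],"delta_pos":[0,0,0.02],"gripper":50}
    - {"rotation":[0,0,0],"delta_pos":[0,0,0.02],"gripper":50}
    - {"rotation":[0,0,0],"delta_pos":[0,0,-0.2],"gripper":50}
    - {"rotation":[0,0,0],"delta_pos":[0,0,-0.6],"gripper":50}
    - {"rotation":[0,0,0],"delta_pos":[0,0,-1],"gripper":50}

```text
time: 52.55
position: [0.5196, -0.0407, 0.2473]
tcp_rot: [-0.001, 0.708, 0.706, -0.002]
ft_force: [1.9, 0.8, 0.6]
grip_width: 0.0446
```

Emit:
servo_tool:
  increments:
    - {"rotation":[0,0,0],"delta_pos":[0,-0.2,-0.3],"gripper":50}
    - {"rotation":[0,0,0],"delta_pos":[0,-0.5,-0.6],"gripper":50}
    - {"rotation":[0,0,0],"delta_pos":[0,-0.7,-0.7],"gripper":50}
    - {"rotation":[0,0,0],"delta_pos":[0,-0.7,-0.7],"gripper":50}

```text
time: 52.88
position: [0.449, -0.0414, 0.3194]
tcp_rot: [-0.0, 0.708, 0.706, 0.002]
ft_force: [0.3, -0.2, 0.3]
grip_width: 0.0459
```

```bash
python3 lidang.py; ls -t pics | head -1
python3 - <<'E'
from h import *
optics.get_image('scene')
for n in ['jar','mug','candle','bowl','brush','book','lid_bar','chest']:
  for q in nets.tip_of('scene',n)[:1]: print(n,round(q['score'],2),np.round(q['xyz'],3))
im,_=optics.get_image('top');cv2.imwrite('pics/tend.png',im)
E
```

```text
728 -0.000138285910396898 z at front 0.11799323472679932
965 -5.646941119195457e-05 z at front 0.11809078092649955
52.9333 [ 0.45022744 -0.04031081  0.31831385] [ 1.30698762 -0.17672743  0.64940253]
s52.9.png
jar 0.98 [0.449 0.125 0.003]
mug 0.56 [0.766 0.01  0.001]
candle 0.76 [0.567 0.499 0.002]
book 0.57 [ 0.374 -0.534  0.001]
lid_bar 0.56 [ 0.516 -0.041  0.165]
chest 0.83 [ 0.516 -0.148 -0.001]
```

View pics/tend.png

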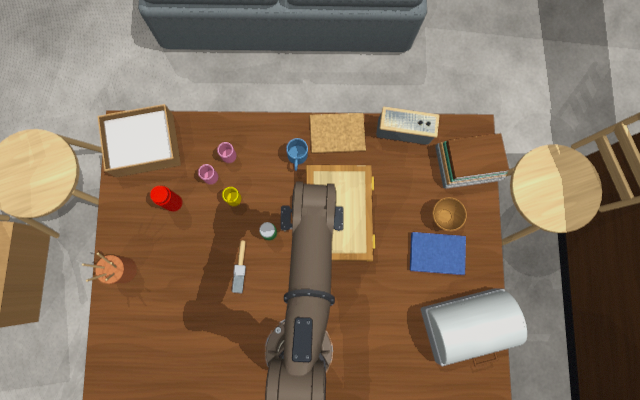

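The lid is flat and shut, no white cup is left on the table, the other things are where they were, and the gripper is clear.

```bash
python3 -c "
from station import ticket;print(ticket.hand_in())"
```

```text
the job is handed in; nothing more can be done
None
```

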